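# Pack the metal-testing bottles into their carrying rack

## Task

Pack the testing bottles for carrying: stand every bottle that is on the bench upright in a bore of its own in the dark rack, and close each with the stopper of its own colour, fully home in the neck. Then swing the steel bar shut over the stoppers, and lock it by putting the orange-headed pin down through the bar's end hole into the post, fully home. Leave spare stoppers in the stand and do not disturb the black touchstone, the hammer or the tin.

Things in the scene. Friction and masses are not known exactly. Their poses are not given: they have to be found in the camera images.
- rack: Dark wooden rack fixed to the bench, 84 x 310 (along its y) x 46 mm; origin: centre of its underside; z up. Three round bores 52 mm wide, 40 mm deep at y = -62, 0, +62 mm. An 18 mm round aluminium pivot post stands at y = -136 mm and a 34 mm square latch post, top 144 mm above the bench, at y = +136 mm.
- bar (a joint): Level steel bar 20 wide, 12 mm thick, underside 146 mm above the bench, pivoted on the pivot post. 0 = shut on its stop, over the row of bores, the 13 mm through hole in its square end (272 mm from the pivot) exactly over the post's hole. Grows (rad) counter-clockwise from above, to the rack's -x side. Friction 0.12 N m; stays where left.
- bar_knob (a point): Middle of the upright black round knob on the bar, 18 mm wide, 34 mm tall, standing on the bar's top 120 mm from the pivot. The point is 176 mm above the bench, 18 mm above the bar's top; gripping it and leading it along its arc swings the bar.
- latch (a point): Centre of the mouth of the upright hole in the top of the latch post, 13 mm wide, 45 mm deep, mouth 144 mm above the bench (2 mm below the bar when shut). Axes as the rack's.
- stand: Pale wooden stand fixed to the bench, 200 (along its x) x 56 x 62 mm; origin: centre of its underside. The stoppers stand upright in 29 mm through holes in its top at x = -25, 25, 75 mm (any order), the pin in a 14 mm through hole at x = -75 mm.
- pin: Loose lock pin: steel shaft 9 mm thick, 55 mm long, tapered tip; above it an orange round head 22 mm wide, 36 mm tall. Origin: the tip of the shaft; z runs up to the head. In the stand its head rests on the stand's top. Fully home, its head rests on the bar and its tip is 41 mm below the latch hole's mouth.
- bore0 (a point): Centre of the floor of a bottle bore in the rack, 6 mm above the bench.
- bore1 (a point): Centre of the floor of a bottle bore in the rack, 6 mm above the bench.
- bore2 (a point): Centre of the floor of a bottle bore in the rack, 6 mm above the bench.
- bottle_red: Amber bottle with a red band round its shoulder; may be absent. Body 48 mm wide, 58 mm tall; neck 36 mm wide from 58 to 98 mm above the base. Origin: centre of its base, z up to the mouth. About 0.22 kg, most of it in its thick foot. Stands on the bench at first.
- neck_red (a point): Centre of the mouth of the red-banded bottle, at the top of its neck, 98 mm above its base; the neck's bore is 27 mm wide, 36 mm deep. Axes as the bottle's. Absent with the bottle.
- stopper_red: Red tapered stopper: plug 28 mm long, 15.6 mm wide at the tip, 23.2 at the top; a collar 38 mm wide, 6 mm thick, then a round grip 22 mm wide, 30 mm tall. Origin: centre of the plug's tip; z up to the grip. Always present. Home: collar on the bottle's rim, tip 28 mm below it. At first in the stand, collar on its top.
- bottle_blue: Amber bottle with a blue band round its shoulder; may be absent. Body 48 mm wide, 58 mm tall; neck 36 mm wide from 58 to 98 mm above the base. Origin: centre of its base, z up to the mouth. About 0.22 kg, most of it in its thick foot. Stands on the bench at first.
- neck_blue (a point): Centre of the mouth of the blue-banded bottle, at the top of its neck, 98 mm above its base; the neck's bore is 27 mm wide, 36 mm deep. Axes as the bottle's. Absent with the bottle.
- stopper_blue: Blue tapered stopper: plug 28 mm long, 15.6 mm wide at the tip, 23.2 at the top; a collar 38 mm wide, 6 mm thick, then a round grip 22 mm wide, 30 mm tall. Origin: centre of the plug's tip; z up to the grip. Always present. Home: collar on the bottle's rim, tip 28 mm below it. At first in the stand, collar on its top.
- bottle_white: Amber bottle with a white band round its shoulder; may be absent. Body 48 mm wide, 58 mm tall; neck 36 mm wide from 58 to 98 mm above the base. Origin: centre of its base, z up to the mouth. About 0.22 kg, most of it in its thick foot. Stands on the bench at first.
- neck_white (a point): Centre of the mouth of the white-banded bottle, at the top of its neck, 98 mm above its base; the neck's bore is 27 mm wide, 36 mm deep. Axes as the bottle's. Absent with the bottle.
- stopper_white: White tapered stopper: plug 28 mm long, 15.6 mm wide at the tip, 23.2 at the top; a collar 38 mm wide, 6 mm thick, then a round grip 22 mm wide, 30 mm tall. Origin: centre of the plug's tip; z up to the grip. Always present. Home: collar on the bottle's rim, tip 28 mm below it. At first in the stand, collar on its top.
- touchstone: Bystander, leave alone: flat black stone slab, 60 x 90 x 16 mm, lying on the bench; origin: centre of its underside.
- hammer: Bystander, leave alone: hammer lying behind the rack, 220 mm long along its own x; origin on the bench under the tool.
- polish: Bystander, leave alone: blue-labelled tin, 64 mm wide, 70 mm tall; origin: centre of its base.
Not all that is in view belongs to the job. Leave any purple look-alike of the bottle_red alone.

How it is judged:
By the outcome, as a careful person would: the job done as asked, in the order asked, and still so for the second after the job is handed in, with the robot touching nothing.
Of bottle_red, bottle_blue, bottle_white only 2 to 3 are there at a start; the rules pass over those that are not, and their reading is None.
At some moment in a run one of bottle_red, bottle_blue, bottle_white may be knocked a few centimetres aside while the robot is not near it.
It also fails if it takes over 210 s, if anything falls off the work surface, if the arm or the gripper's body presses on something with over 40 N, if the wrist force passes 120 N, or if a joint passes its speed limit or range.

## Robot

A 6-joint arm with a two-finger parallel gripper is mounted at the origin on the work surface. World frame = base frame: x ahead of the robot, y to its left, z up, the work surface at z = 0. Lengths are in m, angles in rad, forces in N, time in s.
With the tool pointing down it reaches from about 0.275 to 0.725 m from the base axis. Payload 15.9 kg.
Tool frame: the origin (TCP) lies at the very end of the fingers, on their centre line; the grasp point (between the pads) lies 19 mm behind it; z points along the fingers, y is the line along which they close (so a half turn about z gives the same grasp; the last joint's range is limited). The gripper opens to 85 mm and grips with 20 to 120 N. Pads are 22 mm wide; open, the fingers measure 114 mm over their backs; the gripper's body (76 mm by 85 mm) begins 54 mm behind the grasp point. The pads swing forward as they close: fully open they stand 13 mm farther back than shut.
Start: joints at [-1.336, 0.213, -0.034, 1.323, 0, 1.571], TCP at [0.116, -0.486, 0.231] pointing down, gripper open.
Joint ranges: [-2.98, 2.98], [-0.74, 1.72], [-1.14, 1.35], [-2.1, 2.04], [-1.57, 1.44], [-3.14, 3.14]. Speed limits (rad/s): [1.89, 1.89, 2.39, 2.57, 3.14, 3.14].

## Interface

Orientations are given as [roll, pitch, yaw] about the fixed x, y, z axes, in that order (R = Rz(yaw) Ry(pitch) Rx(roll)).
In Python, from workcell import status, vision, manip gives the robot as it stands.
- The arm moves only by the tool send_rows, never from a script. Its arguments are lists of equal length, an entry for each row: "slide": the shift along the tool's x, y, z each as a share of 200 mm, from -1 to 1, a list of three; "dr": the turn, a rotation vector about the tool's x, y, z each as a share of pi/2 rad, from -1 to 1, a list of three; "claw": the closure, from 0 (fully open) to 1 (shut). A call has 1 to 20 rows; each row is the pose to reach, as a shift and turn from the pose commanded when the call began, along the tool's axes at that moment; what a row does not reach only later rows make up. A row lasts 1/8 s, in which the tool goes at most 62.5 mm and 10.7 degrees, less where a joint would pass 70% of its speed; a pose out of reach is approached as far as the arm can. A call with a number of a shift or a turn outside -1 to 1 is refused whole. A call with a gripper value outside its range is refused whole. The fingers move at their own pace and stop on an object; "force" is the grip in N (left out, the last holds). Time passes only in rows, so rows that repeat a pose let the fingers close. It gives the time, the measured TCP pose, the force, the opening and the grip force at its end, in the units of the state.
- status.state(): the state, without advancing time (a new reading comes with each control period).
- vision.snapshot(name): name is "scene" or "side" or "wrist"; returns (picture, depth): 384x512x3 uint8, red, green, blue; 384x512 float32, m along the optical axis (not along the pixel's ray), 0 where there is no reading.
- vision.camera_info(name): a dict with "mtx" (3x3 intrinsics, pixels), "k1" (the pictures are not rectified: a ray, as slopes to the right and down, at radius r is drawn at 1 + k1 r^2 times it, then the intrinsics apply), "T" (4x4, takes a point from camera to world coordinates). Camera axes: x right, y down, z forward; pixel columns grow to the right and rows downward; lengths in m; the calibration is good to about 2 mm. A picture is of the moment at which its call begins: read the wrist's pose just before it. camera_info takes no time and is no camera call; for the wrist camera it gives the pose at the moment of the call.
- manip.sign_off(): hands the job in; it is judged then, once.
The state is a dict: "time": time; "joint_pos": joint angles; "joint_velocities": joint speeds; "joint_torque": joint torques, N m; "eef_pos": TCP position; "eef_rot": TCP orientation; "contact_force": force on the tool from outside, world axes, zero at the start; "ft_torque": the same for the moment, N m; "grip_width": finger opening in m; "gripper_force": force on a finger pad.
Only numpy, scipy, OpenCV 4.12 (cv2) and the standard library are available. Lean on these libraries where they do the work, as an engineer would, in place of code of your own. Each camera call takes 0.05 s, during which the arm holds its last target. There are 200 camera calls.

## Working session

There is one attempt and no reset: what is moved stays moved. The work goes in short steps, Python scripts to look and compute and a tool call to move; the robot and the scene stay as the last step left them, time stands still between calls to the robot, and variables do not carry over. Pictures are saved under pics/ and viewed, at most 14 in all, crops included, and the job is handed in when it is done.

Besides the shell and the picture viewer there is one more tool, called as name(argument=value, ...) on one line, values as JSON. send_rows: Moves the arm, as the interface text tells. Its arguments: {"type":"object","properties":{"slide":{"type":"array","items":{"type":"array","items":{"type":"number","minimum":-1,"maximum":1}}},"dr":{"type":"array","items":{"type":"array","items":{"type":"number","minimum":-1,"maximum":1}}},"claw":{"type":"array","items":{"type":"number"}},"force":{"type":"number"}},"required":["slide","dr","claw"]}

```bash
mkdir -p pics; ls; cat > h.py <<'E'
import numpy as np, cv2
from workcell import status, vision, manip
from scipy.spatial.transform import Rotation as R
def snap(n, save=None):
    ci=vision.camera_info(n); im,d=vision.snapshot(n)
    if save: cv2.imwrite('pics/'+save+'.png',im[:,:,::-1])
    return im,d,ci
def rays(ci,uv):
    uv=np.asarray(uv,float).reshape(-1,1,2); k=np.array([ci['k1'],0,0,0.])
    p=cv2.undistortPoints(uv,ci['mtx'],k)[:,0]
    return np.c_[p,np.ones(len(p))]
def plane(ci,uv,z):
    T=ci['T']; d=rays(ci,uv)@T[:3,:3].T; o=T[:3,3]
    return o+d*((z-o[2])/d[:,2])[:,None]
def cloud(ci,d):
    v,u=np.mgrid[:d.shape[0],:d.shape[1]]
    r=rays(ci,np.c_[u.ravel(),v.ravel()])*d.reshape(-1,1)
    P=r@ci['T'][:3,:3].T+ci['T'][:3,3]
    P[d.ravel()<=0]=np.nan
    return P.reshape(*d.shape,3)
E
python3 - <<'E'
from h import *
s=status.state(); print({k:np.round(v,3) for k,v in s.items()})
for n in('scene','side','wrist'):
    im,d,ci=snap(n,n+'0'); print(n,np.round(ci['T'],3).tolist(),ci['mtx'].tolist(),ci['k1'])
    np.savez('pics/'+n+'0.npz',im=im,d=d,T=ci['T'],mtx=ci['mtx'],k1=ci['k1'])
E
```

```text
pics
{'time': np.float64(0.0), 'joint_pos': array([-1.336,  0.213, -0.035,  1.324, -0.   ,  1.571]), 'joint_velocities': array([-0.   , -0.   , -0.001, -0.001, -0.   , -0.   ]), 'joint_torque': array([ 6.0000e-03, -6.8616e+01,  4.8711e+01,  1.8000e-02,  1.0000e-03,
       -0.0000e+00]), 'eef_pos': array([ 0.116, -0.486,  0.231]), 'eef_rot': array([-3.14 ,  0.   ,  0.235]), 'contact_force': array([ 0.613, -0.995,  0.396]), 'ft_torque': array([-0.016,  0.019,  0.026]), 'gripper_force': np.float64(0.0), 'grip_width': np.float64(0.085)}
scene [[0.805, 0.486, -0.339, 0.942], [0.593, -0.661, 0.46, -0.483], [-0.0, -0.572, -0.82, 1.033], [0.0, 0.0, 0.0, 1.0]] [[376.83016226759923, 0.0, 259.4803712260187], [0.0, 376.83016226759923, 185.90845172992735], [0.0, 0.0, 1.0]] -0.03312315895821395
side [[0.97, -0.155, 0.19, 0.279], [-0.244, -0.569, 0.785, -1.032], [-0.014, -0.808, -0.59, 0.932], [0.0, 0.0, 0.0, 1.0]] [[439.53409725241397, 0.0, 252.5728027693676], [0.0, 439.53409725241397, 192.3499095758574], [0.0, 0.0, 1.0]] -0.14095237602781474
wrist [[0.232, -0.925, -0.301, 0.194], [-0.973, -0.221, -0.071, -0.468], [-0.001, 0.309, -0.951, 0.373], [0.0, 0.0, 0.0, 1.0]] [[284.34535198833834, 0.0, 254.48451323796596], [0.0, 284.34535198833834, 192.87003014185373], [0.0, 0.0, 1.0]] -0.0525952805624032
```

View pics/scene0.png

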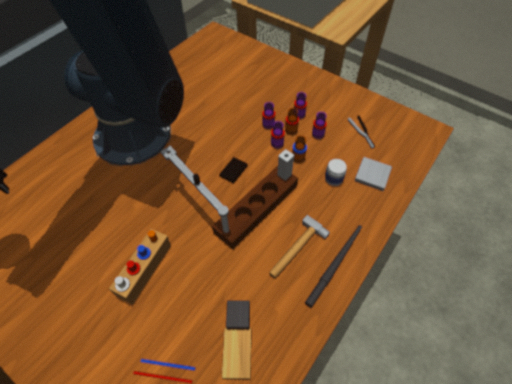

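View pics/side0.png

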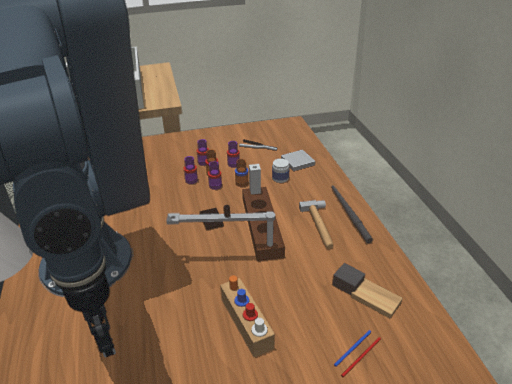

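The scene view shows the stand at (140,265) with the pin, blue, red and white stoppers. The rack is at (258,205) with its bar swung out toward (170,155). The bottle cluster is at (268–320, 105–150): one red-banded at (291,122), one blue at (299,149), and four purple look-alikes. No white bottle is visible yet, so I'll zoom in.

```bash
cat > loc.py <<'E'
from h import *
import sys
def ld(n):
    z=np.load('pics/'+n+'.npz'); return z['im'],z['d'],{k:z[k] for k in('T','mtx')}|{'k1':float(z['k1'])}
def blobs(im,P,hs,zr,xr=None,mina=6):
    hsv=cv2.cvtColor(im,cv2.COLOR_RGB2HSV); out=[]
    (h0,h1),s0,v0=hs; H=hsv[...,0].astype(int)
    m=((H>=h0)&(H<=h1)) if h0<=h1 else ((H>=h0)|(H<=h1))
    m&=(hsv[...,1]>=s0)&(hsv[...,2]>=v0)&(P[...,2]>zr[0])&(P[...,2]<zr[1])
    n,l,st,c=cv2.connectedComponentsWithStats(m.astype(np.uint8))
    for i in range(1,n):
        if st[i,4]>=mina: out.append((st[i,4],c[i].round(1),np.nanmedian(P[l==i],0).round(3),np.nanmax(P[l==i],0).round(3)))
    return out
if __name__=='__main__':
    for n in('scene0','side0'):
        im,d,ci=ld(n); P=cloud(ci,d)
        for nm,hs in dict(red=((174,4),170,70),orange=((5,12),190,110),blue=((105,125),150,60),purple=((126,160),90,30)).items():
            for b in blobs(im,P,hs,(0.03,0.2)): print(n,nm,*b)
E
python3 loc.py; python3 - <<'E'
import cv2,numpy as np
a=cv2.imread('pics/scene0.png')[85:180,225:360]; b=cv2.imread('pics/side0.png')[130:225,165:300]
cv2.imwrite('pics/crop1.png',np.vstack([cv2.resize(x,None,fx=3.1,fy=3.1,interpolation=cv2.INTER_CUBIC) for x in(a,b)]))
E
```

```text
scene0 red 47 [299.7 105.8] [0.447 0.442 0.059] [0.464 0.465 0.098]
scene0 red 42 [268.4 115.7] [0.386 0.33  0.059] [0.397 0.36  0.075]
scene0 red 40 [291.9 121.3] [0.469 0.356 0.059] [0.482 0.384 0.08 ]
scene0 red 46 [319.1 125.4] [0.557 0.397 0.058] [0.574 0.423 0.076]
scene0 red 47 [277.3 135.2] [0.465 0.271 0.059] [0.478 0.3   0.064]
scene0 red 113 [132.3 267.4] [ 0.433 -0.367  0.076] [ 0.442 -0.349  0.104]
scene0 orange 6 [306.  104.5] [0.46  0.463 0.057] [0.463 0.476 0.061]
scene0 orange 6 [262.2 113.5] [0.355 0.329 0.058] [0.358 0.339 0.062]
scene0 orange 7 [325.7 124.7] [0.573 0.416 0.058] [0.575 0.43  0.06 ]
scene0 orange 7 [283.7 132. ] [0.473 0.299 0.059] [0.476 0.31  0.062]
scene0 orange 6 [271.  132.5] [0.437 0.27  0.06 ] [0.44  0.279 0.061]
scene0 orange 9 [269. 173.] [0.529 0.128 0.047] [0.531 0.151 0.051]
scene0 orange 13 [132.2 261.4] [ 0.421 -0.356  0.097] [ 0.433 -0.347  0.1  ]
scene0 orange 13 [127.4 269.7] [ 0.421 -0.379  0.067] [ 0.434 -0.37   0.098]
scene0 orange 12 [137.7 270.1] [ 0.443 -0.361  0.068] [ 0.446 -0.35   0.072]
scene0 blue 35 [299.  149.9] [0.562 
[... 1156 characters left out ...]
 blue 31 [241. 292.] [ 0.417 -0.319  0.099] [ 0.425 -0.311  0.102]
side0 blue 54 [241.  301.5] [ 0.412 -0.325  0.069] [ 0.435 -0.305  0.083]
side0 purple 61 [202.  145.3] [0.439 0.444 0.082] [0.453 0.478 0.102]
side0 purple 61 [232.5 147.2] [0.549 0.398 0.083] [0.567 0.428 0.103]
side0 purple 25 [202.6 157.1] [0.435 0.434 0.039] [0.448 0.444 0.081]
side0 purple 92 [189.2 162.6] [0.374 0.331 0.086] [0.39  0.363 0.103]
side0 purple 31 [232.7 158.9] [0.546 0.39  0.037] [0.568 0.403 0.048]
side0 purple 86 [213.7 168.1] [0.453 0.272 0.084] [0.469 0.304 0.1  ]
side0 purple 40 [190.5 175. ] [0.373 0.322 0.038] [0.393 0.334 0.049]
side0 purple 44 [214.8 180.4] [0.453 0.264 0.039] [0.473 0.278 0.048]
```

View pics/crop1.png

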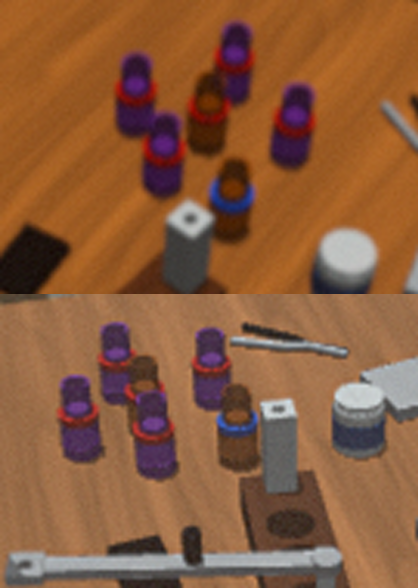

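Two bottles are on the bench: red-banded in the middle of the purple cluster (crop 208,115) and blue-banded at (232,195). No white bottle shows, so the white stopper looks like the spare. Next I'll measure the rack, bar, stand and bottle axes.

```bash
cat > geo.py <<'E'
from loc import *
Q=[];C=[]
for n in('scene0','side0'):
    im,d,ci=ld(n); P=cloud(ci,d).reshape(-1,3); c=im.reshape(-1,3); k=np.isfinite(P[:,0]); Q.append(P[k]);C.append(c[k])
def rect(p):
    (c,s,a)=cv2.minAreaRect((p[:,:2]*1000).astype(np.float32)); return np.round(c,1),np.round(s,1),round(a,1)
def sel(P,x,y,z): return P[(P[:,0]>x[0])&(P[:,0]<x[1])&(P[:,1]>y[0])&(P[:,1]<y[1])&(P[:,2]>z[0])&(P[:,2]<z[1])]
for n,P in zip(('scene','side'),Q):
    print(n,'z bench',np.median(P[(abs(P[:,2])<.02),2]))
    for nm,a in dict(racktop=((.4,.7),(-.15,.25),(.041,.05)),post=((.4,.75),(.1,.25),(.138,.149)),bar=((.1,.7),(-.3,.3),(.154,.163)),knob=((.2,.7),(-.2,.3),(.17,.20)),stand=((.3,.6),(-.5,-.2),(.058,.065)),tops=((.3,.6),(-.5,-.2),(.094,.105))).items():
        p=sel(P,*a); 
        if len(p)>4: print(nm,len(p),*rect(p),'z',np.median(p[:,2]).round(4))
    for nm,(x,y) in dict(red=(.462,.363),blue=(.553,.27),p1=(.44,.448),p2=(.377,.338),p3=(.55,.403),p4=(.455,.28)).items():
        p=sel(P,(x-.04,x+.04),(y-.04,y+.04),(.091,.106)); 
        if len(p)>4: print(nm,len(p),*rect(p),np.median(p[:,2]).round(4))
E
python3 geo.py
```

```text
scene z bench 0.0006618923608665561
racktop 1553 [573.2  64. ] [410.1 139.1] 73.4 z 0.0469
post 110 [571.6 156. ] [35.3 35.2] 86.5 z 0.1447
bar 639 [366.2 -64.8] [ 91.4 397.4] 64.8 z 0.159
knob 178 [293.5 -30.8] [ 93.2 306.4] 52.4 z 0.1885
stand 795 [ 422.1 -340.7] [ 58.6 201.9] 12.3 z 0.0623
tops 195 [ 422.1 -340.3] [ 22.8 171.5] 12.3 z 0.0979
red 52 [459.8 367.5] [31.9 36.2] 33.7 0.0959
blue 56 [552.1 274.4] [34.1 34.9] 65.9 0.0979
p1 46 [438.1 454.5] [34.8 35. ] 5.5 0.0965
p2 45 [374.8 341.3] [32.2 37.5] 35.1 0.0967
p3 52 [549.3 408.5] [34.8 35.4] 65.7 0.0959
p4 52 [453.6 285.5] [33.6 35.2] 84.3 0.0973
side z bench 0.0006628189633272052
racktop 1079 [588.1  58.2] [409.7 150.5] 79.7 z 0.0461
post 76 [572.2 151.9] [44.6 34.5] 81.9 z 0.1438
bar 617 [414.6 -83.3] [ 43.2 299.9] 77.9 z 0.1581
knob 80 [320.5 -54.6] [ 27.8 249.2] 70.4 z 0.1882
stand 764 [ 422.1 -340.9] [ 58.2 204.6] 12.1 z 0.0624
tops 229 [ 422.8 -342.3] [ 21.8 171.2] 11.9 z 0.0983
red 45 [459.2 368.6] [38.  33.6] 79.8 0.0971
blue 46 [555.1 272.7] [36.5 33.8] 45.3 0.0963
p1 42 [437.3 452.6] [33.2 38.7] 34.0 0.0976
p2 45 [374.  340.3] [36.6 34.6] 61.7 0.0959
p3 37 [548.9 410.3] [35.5 35.4] 59.5 0.0961
p4 46 [454.1 281.5] [36.8 35.6] 34.4 0.0969
```

```bash
python3 - <<'E'
import cv2,numpy as np
a=cv2.imread('pics/scene0.png')[130:255,150:320]; b=cv2.imread('pics/side0.png')[150:265,155:325]
cv2.imwrite('pics/crop2.png',np.vstack([cv2.resize(x,None,fx=2.4,fy=2.4,interpolation=cv2.INTER_CUBIC) for x in(a,b)]))
E
cat >> geo.py <<'E'
print('----')
for n,P,c in zip(('scene','side'),Q,C):
    m=(P[:,2]>.0425)&(P[:,2]<.0495)&(P[:,0]>.42)&(P[:,0]<.64)&(P[:,1]>-.17)&(P[:,1]<.21)
    p=P[m]; ang=np.radians(75)
    for it in range(4):
        mid=np.array([.5717,.1555]); u=np.array([np.cos(ang),np.sin(ang)]); w=np.array([u[1],-u[0]])  # u=rack +y, w=rack +x
        q=(p[:,:2]-mid)@np.c_[u,w]; k=(abs(q[:,1])<.046)&(q[:,0]<.03)&(q[:,0]>-.32); 
        r=rect(p[k]); 
        b=np.array([[i,(np.percentile(q[k&(abs(q[:,0]-i)<.006),1],2)+np.percentile(q[k&(abs(q[:,0]-i)<.006),1],98))/2] for i in np.arange(-.26,.0,.012)])
        ang-=np.polyfit(b[:,0],b[:,1],1)[0]
    print(n,'rack',r,'ang',np.degrees(ang),'lat',np.median(b[:,1]),'ext',np.percentile(q[k,0],[1,99]))
    p=P[(P[:,2]>.154)&(P[:,2]<.163)&(P[:,0]>.2)&(P[:,0]<.62)&(P[:,1]>-.16)&(P[:,1]<.2)]
    l=cv2.fitLine(p[:,:2].astype(np.float32),cv2.DIST_HUBER,0,.001,.001).ravel(); 
    for it in range(4):
        s=(p[:,:2]-l[2:])@np.array([-l[1],l[0]]); p=p[abs(s)<.014]; l=cv2.fitLine(p[:,:2].astype(np.float32),cv2.DIST_L2,0,.001,.001).ravel()
    print(n,'bar',rect(p),np.degrees(np.arctan2(l[1],l[0])),p[p[:,0].argmin()],p[p[:,0].argmax()])
E
python3 geo.py | sed -n '/----/,$p'
```

```text
----
scene rack (array([558.6,  20.2]), array([310. ,  87.7]), 85.0) ang 85.92762162755227 lat 0.0010259708476394631 ext [-0.28951807  0.01333185]
scene bar (array([412.5, -85.3]), array([ 27.4, 303.1]), 77.3) -12.745975 [ 0.26267509 -0.06060483  0.15798698] [ 0.56127822 -0.11441094  0.1548263 ]Traceback (most recent call last):
  File "geo.py", line 24, in <module>
    b=np.array([[i,(np.percentile(q[k&(abs(q[:,0]-i)<.006),1],2)+np.percentile(q[k&(abs(q[:,0]-i)<.006),1],98))/2] for i in np.arange(-.26,.0,.012)])
                    ~~~~~~~~~~~~~^^^^^^^^^^^^^^^^^^^^^^^^^^^^^^^
    return _quantile_unchecked(
        a, q, axis, out, overwrite_input, method, keepdims, weights)
    return _ureduce(a,
                    func=_quantile_ureduce_func,
    ...<5 lines>...
                    overwrite_input=overwrite_input,
                    method=method)
    r = func(a, **kwargs)
    result = _quantile(arr,
                       quantiles=q,
    ...<2 lines>...
                       out=out,
                       weights=wgt)
    slices_having_nans = np.isnan(arr[-1, ...])
                                  ~~~^^^^^^^^^
IndexError: index -1 is out of bounds for axis 0 with size 0
```

```bash
cat > plan.py <<'E'
from h import *
import sys
def rel(p,yaw,s=None):
    s=s or status.state(); Rc=R.from_euler('xyz',s['eef_rot']); Rd=R.from_euler('xyz',[np.pi,0,np.radians(yaw)])
    return (Rc.inv().apply(np.array(p)-s['eef_pos'])/.2).round(4), ((Rc.inv()*Rd).as_rotvec()/(np.pi/2)).round(4)
if __name__=='__main__':
    s=status.state(); print('t',round(s['time'],2),'eef',s['eef_pos'].round(4),'yaw',np.degrees(s['eef_rot'][2]).round(2))
    for a in sys.argv[1:]:
        v=[float(t) for t in a.split(',')]; sl,dr=rel(v[:3],v[3],s); print(a,'slide',sl.tolist(),'dr',dr.tolist(),'rows>=',int(np.ceil(max(np.linalg.norm(sl)*.2/.0625,np.linalg.norm(dr)*90/10.7))))
E
python3 plan.py .25,-.42,.31,5 .3,-.39,.31,5
```

```text
t 0.15 eef [ 0.1163 -0.486   0.231 ] yaw 13.45
.25,-.42,.31,5 slide [0.7272, -0.1659, -0.3951] dr [-0.0005, 0.0, 0.0939] rows>= 3
.3,-.39,.31,5 slide [1.0052, -0.2537, -0.395] dr [-0.0005, 0.0, 0.0939] rows>= 4
```

send_rows(slide=[[0.99, -0.31, -0.4], [0.99, -0.31, -0.4], [0.99, -0.31, -0.4], [0.99, -0.31, -0.4], [0.99, -0.31, -0.4]], dr=[[0, 0, 0.149], [0, 0, 0.149], [0, 0, 0.149], [0, 0, 0.149], [0, 0, 0.149]], claw=[0, 0, 0, 0, 0], force=40)

```text
time: 0.78
eef_pos: [0.2965, -0.379, 0.312]
eef_rot: [3.141, -0.001, 0.004]
contact_force: [0.3, -0.3, 0.4]
grip_width: 0.0854
gripper_force: 0.0
```

send_rows(slide=[[0.8, -1, 0], [0.8, -1, 0], [0.8, -1, 0], [0.8, -1, 0], [0.8, -1, 0], [0.8, -1, 0]], dr=[[0, 0, 0], [0, 0, 0], [0, 0, 0], [0, 0, 0], [0, 0, 0], [0, 0, 0]], claw=[0, 0, 0, 0, 0, 0])

```text
time: 1.52
eef_pos: [0.454, -0.1801, 0.3108]
eef_rot: [-3.142, 0.001, 0.001]
contact_force: [0.2, -0.5, 0.4]
grip_width: 0.0854
gripper_force: 0.0
```

send_rows(slide=[[0.1, -1, 0], [0.1, -1, 0], [0.1, -1, 0], [0.1, -1, 0], [0.1, -1, 0], [0.1, -1, 0]], dr=[[0, 0, 0], [0, 0, 0], [0, 0, 0], [0, 0, 0], [0, 0, 0], [0, 0, 0]], claw=[0, 0, 0, 0, 0, 0])

```text
time: 2.28
eef_pos: [0.4742, 0.0077, 0.3113]
eef_rot: [-3.133, 0.0, 0.012]
contact_force: [-1.1, -0.0, 0.7]
grip_width: 0.0856
gripper_force: 0.0
```

```bash
cat > wlook.py <<'E'
from h import *
import sys
def take(n,cam='wrist'):
    im,d,ci=snap(cam,n); np.savez('pics/'+n+'.npz',im=im,d=d,T=ci['T'],mtx=ci['mtx'],k1=ci['k1'])
    print(n,status.state()['eef_pos'].round(4))
if __name__=='__main__': take(sys.argv[1],*sys.argv[2:])
E
python3 wlook.py w1
```

```text
w1 [0.4742 0.0078 0.3113]
```

View pics/w1.png

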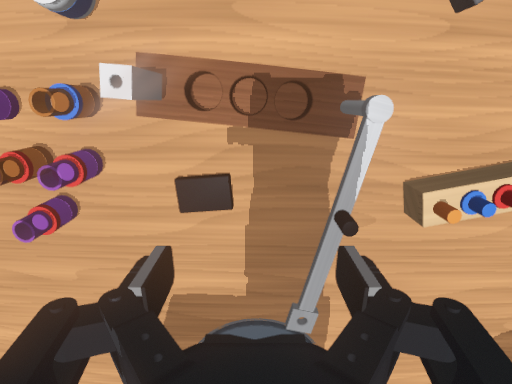

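The wrist view shows the latch hole at (116,81), the bores at (205,91), (249,94) and (293,99), the pivot at (378,107) and the bar's end hole at (302,320). I'll fit these.

```bash
cat > fit.py <<'E'
from loc import *
def comp(mask,seed):
    n,l,st,c=cv2.connectedComponentsWithStats(mask.astype(np.uint8),connectivity=4); return l==l[seed[1],seed[0]]
def circ(ci,m,z):
    cs,_=cv2.findContours(m.astype(np.uint8),cv2.RETR_EXTERNAL,cv2.CHAIN_APPROX_NONE); c=max(cs,key=len).reshape(-1,2)
    p=plane(ci,c,z)[:,:2]; A=np.c_[2*p,np.ones(len(p))]; x=np.linalg.lstsq(A,(p**2).sum(1),rcond=None)[0]
    return x[:2],np.sqrt(x[2]+x[:2]@x[:2])*2,cv2.minAreaRect((p*1000).astype(np.float32))
if __name__=='__main__':
    im,d,ci=ld('w1'); P=cloud(ci,d); Z=P[...,2]
    B=[]
    for s in((205,91),(249,94),(293,99)):
        m=comp(~(Z>.040),s); c,D,r=circ(ci,m,.046); print('bore',c.round(4),'D',D.round(4),m.sum()); B.append(c)
    m=comp((Z>.136)&(Z<.152),(106,81)); c,D,r=circ(ci,m,.144); print('post',r,m.sum()); post=np.array(r[0])/1000
    m=comp(cv2.inRange(im,(0,0,0),(130,130,130))>0,(116,81)); print('latchhole',circ(ci,m,.144)[:2],m.sum())
    u=B[0]-B[2]; a=np.degrees(np.arctan2(u[1],u[0])); print('rack +y dir',a,'spacing',np.linalg.norm(u))
    a2=np.degrees(np.arctan2(*(post-B[2])[::-1])); print('post dir',a2,np.linalg.norm(post-B[1]))
    for n,s in(('barhole',(302,320)),): print(n,plane(ci,[s],.158))
    print('piv',plane(ci,[(378,107)],.162), 'z',Z[107,378])
    for uv in((60,101),(34,166)): print(uv,P[uv[1],uv[0]].round(3))
E
python3 fit.py
```

```text
bore [0.5662 0.0804] D 0.049 1113
bore [0.5609 0.0196] D 0.0504 1176
bore [ 0.5553 -0.0417] D 0.0501 1148
post ((573.3809204101562, 153.21595764160156), (37.282432556152344, 34.248844146728516), 85.45359802246094) 1095
latchhole (array([0.41076009, 0.02261222]), np.float64(0.5099357390023697)) 140855
rack +y dir 84.87301780164475 spacing 0.12266782293067928
post dir 84.694391393857 0.13419350812081518
barhole [[ 0.28566949 -0.05451353  0.158     ]]
piv [[ 0.55036998 -0.11264596  0.162     ]] z 0.15867088431986764
(60, 101) [0.554 0.258 0.086]
(34, 166) [0.46  0.347 0.044]
```

send_rows(slide=[[-0.02, -0.96, 0], [-0.02, -0.96, 0], [-0.02, -0.96, 0], [-0.02, -0.96, 0], [-0.02, -0.96, 0]], dr=[[0, 0, 0], [0, 0, 0], [0, 0, 0], [0, 0, 0], [0, 0, 0]], claw=[0, 0, 0, 0, 0])

```text
time: 2.95
eef_pos: [0.4793, 0.0655, 0.3129]
eef_rot: [-3.082, 0.002, 0.098]
contact_force: [0.8, -0.1, 0.5]
grip_width: 0.0851
gripper_force: 0.0
```

send_rows(slide=[[-0.05, -0.84, 0.3], [-0.05, -0.84, 0.3], [-0.05, -0.84, 0.3], [-0.05, -0.84, 0.3], [-0.05, -0.84, 0.3], [-0.05, -0.84, 0.3], [-0.05, -0.84, 0.3]], dr=[[0, 0, 0.367], [0, 0, 0.367], [0, 0, 0.367], [0, 0, 0.367], [0, 0, 0.367], [0, 0, 0.367], [0, 0, 0.367]], claw=[0, 0, 0, 0, 0, 0, 0])

```text
time: 3.82
eef_pos: [0.3701, -0.0984, 0.2691]
eef_rot: [-3.007, 0.039, -0.369]
contact_force: [0.6, -0.5, -0.2]
grip_width: 0.0855
gripper_force: 0.0
```

```bash
python3 wlook.py w2; cp geo.py /tmp; python3 - <<'E'
from loc import *
from geo import rect,sel
im,d,ci=ld('w2');P=cloud(ci,d).reshape(-1,3);P=P[np.isfinite(P[:,0])]
for nm,(x,y) in dict(red=(.46,.368),blue=(.553,.273),p4=(.454,.283)).items():
    p=sel(P,(x-.04,x+.04),(y-.04,y+.04),(.091,.106)); print(nm,len(p),*(rect(p) if len(p) else ''))
E
python3 plan.py .4597,.368,.16,-33 .4597,.368,.062,-33 2>/dev/null
```

```text
w2 [ 0.3683 -0.0999  0.2693]
scene z bench 0.0006618923608665561
racktop 1553 [573.2  64. ] [410.1 139.1] 73.4 z 0.0469
post 110 [571.6 156. ] [35.3 35.2] 86.5 z 0.1447
bar 639 [366.2 -64.8] [ 91.4 397.4] 64.8 z 0.159
knob 178 [293.5 -30.8] [ 93.2 306.4] 52.4 z 0.1885
stand 795 [ 422.1 -340.7] [ 58.6 201.9] 12.3 z 0.0623
tops 195 [ 422.1 -340.3] [ 22.8 171.5] 12.3 z 0.0979
red 52 [459.8 367.5] [31.9 36.2] 33.7 0.0959
blue 56 [552.1 274.4] [34.1 34.9] 65.9 0.0979
p1 46 [438.1 454.5] [34.8 35. ] 5.5 0.0965
p2 45 [374.8 341.3] [32.2 37.5] 35.1 0.0967
p3 52 [549.3 408.5] [34.8 35.4] 65.7 0.0959
p4 52 [453.6 285.5] [33.6 35.2] 84.3 0.0973
side z bench 0.0006628189633272052
racktop 1079 [588.1  58.2] [409.7 150.5] 79.7 z 0.0461
post 76 [572.2 151.9] [44.6 34.5] 81.9 z 0.1438
bar 617 [414.6 -83.3] [ 43.2 299.9] 77.9 z 0.1581
knob 80 [320.5 -54.6] [ 27.8 249.2] 70.4 z 0.1882
stand 764 [ 422.1 -340.9] [ 58.2 204.6] 12.1 z 0.0624
tops 229 [ 422.8 -342.3] [ 21.8 171.2] 11.9 z 0.0983
red 45 [459.2 368.6] [38.  33.6] 79.8 0.0971
blue 46 [555.1 272.7] [36.5 33.8] 45.3 0.0963
p1 42 [437.3 452.6] [3
[... 917 characters left out ...]
ange(-.26,.0,.012)])
                    ~~~~~~~~~~~~~^^^^^^^^^^^^^^^^^^^^^^^^^^^^^^^
    return _quantile_unchecked(
        a, q, axis, out, overwrite_input, method, keepdims, weights)
    return _ureduce(a,
                    func=_quantile_ureduce_func,
    ...<5 lines>...
                    overwrite_input=overwrite_input,
                    method=method)
    r = func(a, **kwargs)
    result = _quantile(arr,
                       quantiles=q,
    ...<2 lines>...
                       out=out,
                       weights=wgt)
    slices_having_nans = np.isnan(arr[-1, ...])
                                  ~~~^^^^^^^^^
IndexError: index -1 is out of bounds for axis 0 with size 0
```

View pics/w2.png

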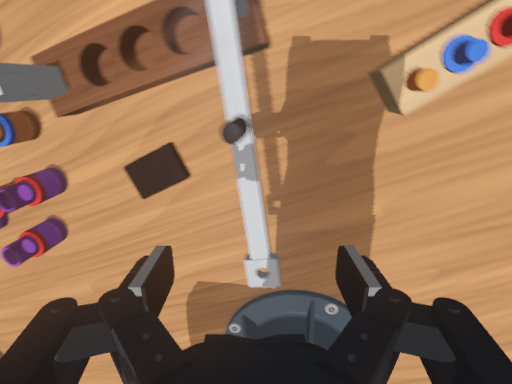

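The arm didn't follow the command: it stands at (0.37, -0.10) and is slightly tilted. I'll check the joints before moving again.

```bash
python3 - <<'E'
from h import *
s=status.state(); print({k:np.round(v,3).tolist() for k,v in s.items()})
E
```

```text
{'time': 3.875, 'joint_pos': [-0.374, -0.003, -0.19, 1.423, 0.132, 3.141], 'joint_velocities': [0.045, 0.024, 0.031, 0.008, 0.045, 0.001], 'joint_torque': [5.873, -39.574, 49.808, -1.45, 2.197, -0.007], 'eef_pos': [0.368, -0.1, 0.269], 'eef_rot': [-3.01, 0.039, -0.373], 'contact_force': [2.029, -1.159, 1.354], 'ft_torque': [-0.168, -0.152, -0.009], 'gripper_force': 0.0, 'grip_width': 0.085}
```

Cause found: yaw = j1 − j6 + π, so yaw ≈ j1 puts j6 at its limit. I'll keep yaw near j1+90° from here on, and restore the tilt first.

```bash
sed -i '/^print(.----/,$d' geo.py; python3 plan.py .40,-.10,.31,55
```

```text
t 3.88 eef [ 0.3683 -0.0999  0.2693] yaw -21.36
.40,-.10,.31,55 slide [0.1396, -0.0842, -0.1998] dr [-0.0876, -0.0348, -0.8486] rows>= 8
```

send_rows(slide=[[0.14, -0.08, -0.2], [0.14, -0.08, -0.2], [0.14, -0.08, -0.2], [0.14, -0.08, -0.2], [0.14, -0.08, -0.2], [0.14, -0.08, -0.2], [0.14, -0.08, -0.2], [0.14, -0.08, -0.2], [0.14, -0.08, -0.2], [0.14, -0.08, -0.2]], dr=[[-0.088, -0.035, -0.849], [-0.088, -0.035, -0.849], [-0.088, -0.035, -0.849], [-0.088, -0.035, -0.849], [-0.088, -0.035, -0.849], [-0.088, -0.035, -0.849], [-0.088, -0.035, -0.849], [-0.088, -0.035, -0.849], [-0.088, -0.035, -0.849], [-0.088, -0.035, -0.849]], claw=[0, 0, 0, 0, 0, 0, 0, 0, 0, 0])

```text
time: 5.12
eef_pos: [0.4024, -0.0983, 0.3098]
eef_rot: [-3.14, -0.003, 0.964]
contact_force: [-0.5, 0.1, -0.0]
grip_width: 0.085
gripper_force: 0.0
```

```bash
python3 plan.py .40,-.10,.31,90 .47,.05,.31,90 
```

```text
t 5.12 eef [ 0.4024 -0.0983  0.3098] yaw 55.2
.40,-.10,.31,90 slide [-0.0139, -0.0047, -0.0009] dr [-0.0002, -0.0022, -0.3866] rows>= 4
.47,.05,.31,90 slide [0.8017, -0.1453, 0.0019] dr [-0.0002, -0.0022, -0.3866] rows>= 4
```

send_rows(slide=[[0.8, -0.145, 0], [0.8, -0.145, 0], [0.8, -0.145, 0], [0.8, -0.145, 0], [0.8, -0.145, 0]], dr=[[0, -0.002, -0.387], [0, -0.002, -0.387], [0, -0.002, -0.387], [0, -0.002, -0.387], [0, -0.002, -0.387]], claw=[0, 0, 0, 0, 0])

```text
time: 5.75
eef_pos: [0.4695, 0.0502, 0.3101]
eef_rot: [-3.141, -0.0, 1.573]
contact_force: [0.3, -0.4, 0.7]
grip_width: 0.0856
gripper_force: 0.0
```

send_rows(slide=[[0.95, 0, 0], [0.95, 0, 0], [0.95, 0, 0], [0.95, 0, 0], [0.95, 0, 0]], dr=[[0, 0, 0], [0, 0, 0], [0, 0, 0], [0, 0, 0], [0, 0, 0]], claw=[0, 0, 0, 0, 0])

```text
time: 6.38
eef_pos: [0.4688, 0.2395, 0.3103]
eef_rot: [-3.141, 0.0, 1.573]
contact_force: [0.3, -0.5, -0.2]
grip_width: 0.0851
gripper_force: 0.0
```

send_rows(slide=[[0.64, -0.05, 0.3], [0.64, -0.05, 0.3], [0.64, -0.05, 0.3], [0.64, -0.05, 0.3], [0.64, -0.05, 0.3], [0.64, -0.05, 0.3], [0.64, -0.05, 0.3], [0.64, -0.05, 0.3]], dr=[[0, 0, -0.633], [0, 0, -0.633], [0, 0, -0.633], [0, 0, -0.633], [0, 0, -0.633], [0, 0, -0.633], [0, 0, -0.633], [0, 0, -0.633]], claw=[0, 0, 0, 0, 0, 0, 0, 0])

```text
time: 7.38
eef_pos: [0.4588, 0.367, 0.2507]
eef_rot: [3.141, 0.0, 2.565]
contact_force: [-0.0, 0.6, 0.2]
grip_width: 0.0855
gripper_force: 0.0
```

```bash
cat > tops.py <<'E'
import sys
from loc import *
from geo import rect,sel
from wlook import take
take(sys.argv[1]); im,d,ci=ld(sys.argv[1]);P=cloud(ci,d).reshape(-1,3);P=P[np.isfinite(P[:,0])]
for a in sys.argv[2:]:
    x,y,z0,z1=[float(t) for t in a.split(',')]
    p=sel(P,(x-.03,x+.03),(y-.03,y+.03),(z0,z1)); print(a,len(p),*(rect(p) if len(p) else ''),np.median(p[:,2]))
E
python3 tops.py w3 .46,.368,.092,.106 .553,.273,.092,.106 .454,.283,.092,.106| grep -v '^s'|tail -4;python3 plan.py .4597,.368,.16,147 .4597,.368,.062,147
```

```text
w3 [0.4587 0.3673 0.2506]
.46,.368,.092,.106 409 [459.2 370.8] [34.7 34.9] 47.0 0.09693653385336254
.553,.273,.092,.106 354 [552.4 275.7] [35.1 35.1] 38.5 0.09676056504817823
.454,.283,.092,.106 401 [454.8 285.7] [35.  35.1] 73.1 0.09681080994302094
t 7.42 eef [0.4587 0.3673 0.2506] yaw 147.02
.4597,.368,.16,147 slide [-0.0022, 0.0057, 0.4532] dr [0.0002, 0.0, 0.0002] rows>= 2
.4597,.368,.062,147 slide [-0.0022, 0.0056, 0.9432] dr [0.0002, 0.0, 0.0002] rows>= 4
```

View pics/w3.png

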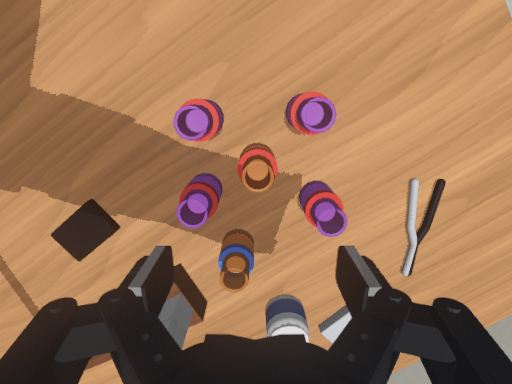

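Wrist view: the red bottle is at (258,173) with four purple ones round it, and blue is at (236,265). There is no white bottle. The grip axis passes between the neighbours, so I'll descend and grip the red neck.

send_rows(slide=[[0.002, 0.009, 0.3], [0.002, 0.009, 0.5], [0.002, 0.009, 0.7], [0.002, 0.009, 0.85], [0.002, 0.009, 0.94], [0.002, 0.009, 0.94], [0.002, 0.009, 0.94], [0.002, 0.009, 0.94], [0.002, 0.009, 0.94], [0.002, 0.009, 0.94], [0.002, 0.009, 0.94], [0.002, 0.009, 0.94]], dr=[[0, 0, 0], [0, 0, 0], [0, 0, 0], [0, 0, 0], [0, 0, 0], [0, 0, 0], [0, 0, 0], [0, 0, 0], [0, 0, 0], [0, 0, 0], [0, 0, 0], [0, 0, 0]], claw=[0, 0, 0, 0, 0, 0, 1, 1, 1, 1, 1, 1], force=40)

```text
time: 8.93
eef_pos: [0.4594, 0.3701, 0.0632]
eef_rot: [3.14, 0.0, 2.569]
contact_force: [-0.5, -0.4, 6.7]
grip_width: 0.0346
gripper_force: 39.7
```

send_rows(slide=[[0, 0, -0.1], [0, 0, -0.3], [0, 0, -0.6], [0, 0, -1], [0, 0, -1], [0, 0, -1], [0, 0, -1]], dr=[[0, 0, 0], [0, 0, 0], [0, 0, 0], [0, 0, 0], [0, 0, 0], [0, 0, 0], [0, 0, 0]], claw=[1, 1, 1, 1, 1, 1, 1])

```text
time: 9.8
eef_pos: [0.4586, 0.3694, 0.261]
eef_rot: [-3.14, -0.001, 2.569]
contact_force: [0.7, 0.1, -3.0]
grip_width: 0.0345
gripper_force: 40.8
```

```bash
python3 plan.py .50,.24,.265,85
```

```text
t 9.8 eef [0.4586 0.3694 0.261 ] yaw 147.16
.50,.24,.265,85 slide [-0.5247, -0.4313, -0.0197] dr [-0.0013, 0.0002, 0.6907] rows>= 6
```

send_rows(slide=[[-0.592, -0.536, 0], [-0.592, -0.536, 0], [-0.592, -0.536, 0], [-0.592, -0.536, 0], [-0.592, -0.536, 0], [-0.592, -0.536, 0], [-0.592, -0.536, 0], [-0.592, -0.536, 0]], dr=[[0, 0, 0.691], [0, 0, 0.691], [0, 0, 0.691], [0, 0, 0.691], [0, 0, 0.691], [0, 0, 0.691], [0, 0, 0.691], [0, 0, 0.691]], claw=[1, 1, 1, 1, 1, 1, 1, 1])

```text
time: 10.8
eef_pos: [0.5, 0.2153, 0.2617]
eef_rot: [-3.14, 0.0, 1.487]
contact_force: [0.6, -0.2, -2.3]
grip_width: 0.0341
gripper_force: 40.4
```

```bash
python3 plan.py .561,.0196,.265,85
```

```text
t 10.8 eef [0.5    0.2153 0.2617] yaw 85.18
.561,.0196,.265,85 slide [-0.9496, 0.3861, -0.0166] dr [-0.0007, 0.0003, 0.002] rows>= 4
```

send_rows(slide=[[-0.95, 0.386, 0], [-0.95, 0.386, 0], [-0.95, 0.386, 0], [-0.95, 0.386, 0], [-0.95, 0.386, 0], [-0.95, 0.386, 0], [-0.95, 0.386, 0.3], [-0.95, 0.386, 0.5], [-0.95, 0.386, 0.65], [-0.95, 0.386, 0.65], [-0.95, 0.386, 0.65]], dr=[[0, 0, 0.002], [0, 0, 0.002], [0, 0, 0.002], [0, 0, 0.002], [0, 0, 0.002], [0, 0, 0.002], [0, 0, 0.002], [0, 0, 0.002], [0, 0, 0.002], [0, 0, 0.002], [0, 0, 0.002]], claw=[1, 1, 1, 1, 1, 1, 1, 1, 1, 1, 1])

```text
time: 12.18
eef_pos: [0.5612, 0.0202, 0.1338]
eef_rot: [3.14, -0.0, 1.481]
contact_force: [1.0, -0.9, -2.3]
grip_width: 0.0344
gripper_force: 41.0
```

```bash
python3 wlook.py w4;python3 wlook.py s4 scene;python3 wlook.py d4 side; python3 plan.py .561,.0196,.07,85; python3 - <<'E'
import cv2,numpy as np
f=lambda n,y,x:cv2.resize(cv2.imread(f'pics/{n}.png')[y:y+95,x:x+130],None,fx=3,fy=3,interpolation=cv2.INTER_CUBIC)
w=cv2.imread('pics/w4.png')[:285,60:450]
cv2.imwrite('pics/c4.png',np.hstack([w,np.vstack([f('s4',150,195),f('d4',160,200)])[:285*2] if 0 else f('d4',160,200)]))
E
```

```text
w4 [0.5614 0.0201 0.1341]
s4 [0.5615 0.0199 0.134 ]
d4 [0.5614 0.0197 0.1338]
t 12.32 eef [0.5614 0.0197 0.1338] yaw 84.82
.561,.0196,.07,85 slide [-0.0009, -0.0027, 0.3191] dr [0.0013, -0.0003, -0.002] rows>= 2
```

View pics/c4.png

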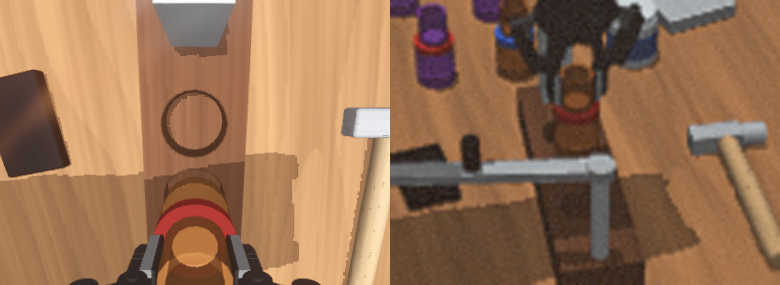

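The held bottle is upright and in line with the rack's bores (bottle and bore both at column 195). Lowering it.

send_rows(slide=[[-0.001, -0.003, 0.06], [-0.001, -0.003, 0.1], [-0.001, -0.003, 0.14], [-0.001, -0.003, 0.14], [-0.001, -0.003, 0.14]], dr=[[0, 0, 0], [0, 0, 0], [0, 0, 0], [0, 0, 0], [0, 0, 0]], claw=[1, 1, 1, 1, 1])

```text
time: 12.95
eef_pos: [0.5601, 0.0193, 0.1045]
eef_rot: [3.142, -0.0, 1.48]
contact_force: [-0.5, 0.0, -3.3]
grip_width: 0.0344
gripper_force: 41.0
```

send_rows(slide=[[0, 0, 0.03], [0, 0, 0.06], [0, 0, 0.09], [0, 0, 0.12], [0, 0, 0.15], [0, 0, 0.165], [0, 0, 0.165]], dr=[[0, 0, 0], [0, 0, 0], [0, 0, 0], [0, 0, 0], [0, 0, 0], [0, 0, 0], [0, 0, 0]], claw=[1, 1, 1, 1, 1, 1, 1])

```text
time: 13.82
eef_pos: [0.5598, 0.0193, 0.0712]
eef_rot: [-3.141, -0.0, 1.48]
contact_force: [-1.0, -0.2, -1.4]
grip_width: 0.0339
gripper_force: 41.0
```

send_rows(slide=[[0, 0, 0.008], [0, 0, 0.008], [0, 0, 0.008], [0, 0, 0.008], [0, 0, 0.008], [0, 0, 0.008], [0, 0, -0.2], [0, 0, -0.5], [0, 0, -0.95], [0, 0, -0.95], [0, 0, -0.95], [0, 0, -0.95], [0, 0, -0.95]], dr=[[0, 0, 0], [0, 0, 0], [0, 0, 0], [0, 0, 0], [0, 0, 0], [0, 0, 0], [0, 0, 0], [0, 0, 0], [0, 0, 0], [0, 0, 0], [0, 0, 0], [0, 0, 0], [0, 0, 0]], claw=[1, 1, 0, 0, 0, 0, 0, 0, 0, 0, 0, 0, 0])

```text
time: 15.45
eef_pos: [0.5594, 0.0192, 0.2601]
eef_rot: [-3.139, 0.0, 1.48]
contact_force: [-0.0, -0.1, -0.3]
grip_width: 0.0856
gripper_force: 0.0
```

```bash
python3 tops.py w5 .5605,.0196,.097,.112 .553,.275,.092,.106 | tail -2; python3 wlook.py s5 scene; python3 - <<'E'
from loc import *
im,d,ci=ld('s5');P=cloud(ci,d)
for b in blobs(im,P,((105,125),150,60),(0.03,0.2)): print(*b)
E
python3 plan.py .55,.20,.262,85 .553,.272,.262,85
```

```text
.5605,.0196,.097,.112 412 [561.   22.1] [34.6 35.1] 42.1 0.10297168291962944
.553,.275,.092,.106 0 nan
s5 [0.5596 0.0192 0.2605]
37 [299.2 149.7] [0.563 0.26  0.059] [0.574 0.287 0.065]
103 [143.  252.1] [ 0.423 -0.318  0.072] [ 0.432 -0.302  0.103]
t 15.55 eef [0.5596 0.0192 0.2605] yaw 84.8
.55,.20,.262,85 slide [0.8957, -0.1298, -0.0073] dr [-0.0009, 0.0, -0.0023] rows>= 3
.553,.272,.262,85 slide [1.2556, -0.1476, -0.0073] dr [-0.0009, 0.0, -0.0023] rows>= 5
  return _methods._mean(a, axis=axis, dtype=dtype,
  ret = ret.dtype.type(ret / rcount)
```

send_rows(slide=[[0.9, -0.13, -0.01], [0.9, -0.13, -0.01], [0.9, -0.13, -0.01], [0.9, -0.13, -0.01], [0.9, -0.13, -0.01]], dr=[[0, 0, -0.002], [0, 0, -0.002], [0, 0, -0.002], [0, 0, -0.002], [0, 0, -0.002]], claw=[0, 0, 0, 0, 0])

```text
time: 16.18
eef_pos: [0.5502, 0.2007, 0.2629]
eef_rot: [-3.141, 0.0, 1.484]
contact_force: [0.9, 0.3, -0.3]
grip_width: 0.0856
gripper_force: 0.0
```

```bash
python3 tops.py w6 .553,.274,.092,.106 .454,.283,.092,.106 .65,.27,.06,.078| tail -3;  python3 - <<'E'
from loc import *
im,d,ci=ld('s5'); print(plane(ci,[(337,163)],.07))
E
python3 plan.py .553,.274,.25,85 .553,.274,.064,85
```

```text
.553,.274,.092,.106 434 [553.  275.2] [35.2 34.4] 84.4 0.09718437403545438
.454,.283,.092,.106 461 [456.1 284.9] [34.6 34.8] 56.1 0.09715193566612335
.65,.27,.06,.078 313 [675.2 270.3] [ 9.6 42.6] 0.0 0.0687055848439066
[[0.69346189 0.28029659 0.07      ]]
t 16.23 eef [0.5504 0.2001 0.2631] yaw 84.95
.553,.274,.25,85 slide [0.3691, -0.0195, 0.0656] dr [-0.0003, 0.0002, -0.0006] rows>= 2
.553,.274,.064,85 slide [0.3694, -0.0191, 0.9956] dr [-0.0003, 0.0002, -0.0006] rows>= 4
```

send_rows(slide=[[0.37, -0.019, 0.05], [0.37, -0.019, 0.05], [0.37, -0.019, 0.05], [0.37, -0.019, 0.3], [0.37, -0.019, 0.5], [0.37, -0.019, 0.7], [0.37, -0.019, 0.9], [0.37, -0.019, 0.99], [0.37, -0.019, 0.99], [0.37, -0.019, 0.99], [0.37, -0.019, 0.99], [0.37, -0.019, 0.99], [0.37, -0.019, 0.99], [0.37, -0.019, 0.99], [0.37, -0.019, 0.99], [0.37, -0.019, 0.99]], dr=[[0, 0, 0], [0, 0, 0], [0, 0, 0], [0, 0, 0], [0, 0, 0], [0, 0, 0], [0, 0, 0], [0, 0, 0], [0, 0, 0], [0, 0, 0], [0, 0, 0], [0, 0, 0], [0, 0, 0], [0, 0, 0], [0, 0, 0], [0, 0, 0]], claw=[0, 0, 0, 0, 0, 0, 0, 0, 0, 0, 1, 1, 1, 1, 1, 1], force=40)

```text
time: 18.23
eef_pos: [0.5533, 0.2751, 0.066]
eef_rot: [3.141, -0.001, 1.483]
contact_force: [-1.2, -0.0, 6.9]
grip_width: 0.036
gripper_force: 39.6
```

send_rows(slide=[[0, 0, -0.1], [0, 0, -0.3], [0, 0, -0.6], [0, 0, -1], [0, 0, -1], [0, 0, -1], [0, 0, -1]], dr=[[0, 0, 0], [0, 0, 0], [0, 0, 0], [0, 0, 0], [0, 0, 0], [0, 0, 0], [0, 0, 0]], claw=[1, 1, 1, 1, 1, 1, 1])

```text
time: 19.1
eef_pos: [0.5527, 0.2747, 0.2639]
eef_rot: [-3.14, 0.001, 1.483]
contact_force: [-0.6, 0.8, -3.0]
grip_width: 0.0356
gripper_force: 40.6
```

```bash
python3 plan.py .5552,.09,.264,85 .5552,-.0427,.264,85
```

```text
t 19.1 eef [0.5527 0.2747 0.2639] yaw 84.98
.5552,.09,.264,85 slide [-0.919, 0.0933, 0.0] dr [-0.0012, 0.0006, -0.0002] rows>= 3
.5552,-.0427,.264,85 slide [-1.58, 0.1514, 0.0006] dr [-0.0012, 0.0006, -0.0002] rows>= 6
```

send_rows(slide=[[-0.92, 0.093, 0], [-0.92, 0.093, 0], [-0.92, 0.093, 0], [-0.92, 0.093, 0], [-0.92, 0.093, 0]], dr=[[0, 0, 0], [0, 0, 0], [0, 0, 0], [0, 0, 0], [0, 0, 0]], claw=[1, 1, 1, 1, 1])

```text
time: 19.73
eef_pos: [0.5551, 0.0899, 0.2643]
eef_rot: [-3.14, 0.0, 1.482]
contact_force: [-0.5, 0.3, -1.6]
grip_width: 0.0356
gripper_force: 40.8
```

send_rows(slide=[[-0.66, 0.058, 0], [-0.66, 0.058, 0], [-0.66, 0.058, 0], [-0.66, 0.058, 0], [-0.66, 0.058, 0.2], [-0.66, 0.058, 0.4], [-0.66, 0.058, 0.6], [-0.66, 0.058, 0.75], [-0.66, 0.058, 0.75], [-0.66, 0.058, 0.75]], dr=[[0, 0, 0], [0, 0, 0], [0, 0, 0], [0, 0, 0], [0, 0, 0], [0, 0, 0], [0, 0, 0], [0, 0, 0], [0, 0, 0], [0, 0, 0]], claw=[1, 1, 1, 1, 1, 1, 1, 1, 1, 1])

```text
time: 20.98
eef_pos: [0.5561, -0.0414, 0.1165]
eef_rot: [3.141, -0.0, 1.485]
contact_force: [-0.0, 0.0, -1.7]
grip_width: 0.0358
gripper_force: 42.8
```

```bash
python3 plan.py .5554,-.0425,.106,85 .5554,-.0425,.074,85
```

```text
t 20.98 eef [ 0.5561 -0.0414  0.1165] yaw 85.06
.5554,-.0425,.106,85 slide [-0.0059, -0.0031, 0.0525] dr [0.0006, -0.0003, 0.0007] rows>= 1
.5554,-.0425,.074,85 slide [-0.0059, -0.0032, 0.2125] dr [0.0006, -0.0003, 0.0007] rows>= 1
```

send_rows(slide=[[-0.006, -0.003, 0.0], [-0.006, -0.003, 0.03], [-0.006, -0.003, 0.06], [-0.006, -0.003, 0.08], [-0.006, -0.003, 0.08]], dr=[[0, 0, 0], [0, 0, 0], [0, 0, 0], [0, 0, 0], [0, 0, 0]], claw=[1, 1, 1, 1, 1])

```text
time: 21.6
eef_pos: [0.5545, -0.0436, 0.0989]
eef_rot: [-3.141, -0.0, 1.483]
contact_force: [-0.4, -0.7, -2.1]
grip_width: 0.0356
gripper_force: 42.8
```

send_rows(slide=[[0, 0, 0.03], [0, 0, 0.06], [0, 0, 0.09], [0, 0, 0.12], [0, 0, 0.14], [0, 0, 0.14]], dr=[[0, 0, 0], [0, 0, 0], [0, 0, 0], [0, 0, 0], [0, 0, 0], [0, 0, 0]], claw=[1, 1, 1, 1, 1, 1])

```text
time: 22.35
eef_pos: [0.555, -0.0436, 0.0717]
eef_rot: [3.141, -0.0, 1.483]
contact_force: [-1.8, 0.6, 4.3]
grip_width: 0.0359
gripper_force: 43.4
```

send_rows(slide=[[0, 0, 0], [0, 0, 0], [0, 0, 0], [0, 0, 0], [0, 0, -0.2], [0, 0, -0.5], [0, 0, -1], [0, 0, -1], [0, 0, -1], [0, 0, -1], [0, 0, -1]], dr=[[0, 0, 0], [0, 0, 0], [0, 0, 0], [0, 0, 0], [0, 0, 0], [0, 0, 0], [0, 0, 0], [0, 0, 0], [0, 0, 0], [0, 0, 0], [0, 0, 0]], claw=[0, 0, 0, 0, 0, 0, 0, 0, 0, 0, 0])

```text
time: 23.72
eef_pos: [0.5543, -0.0436, 0.2701]
eef_rot: [-3.139, -0.0, 1.483]
contact_force: [0.2, -0.1, 0.1]
grip_width: 0.0855
gripper_force: 0.0
```

```bash
python3 tops.py w7 .5605,.0196,.097,.112 .5556,-.042,.097,.112 | tail -2; python3 wlook.py s7 scene; python3 wlook.py d7 side; python3 - <<'E'
from loc import *
from geo import rect,sel
for n in('s7','d7'):
    im,d,ci=ld(n);P=cloud(ci,d); Q=P.reshape(-1,3)
    for x,y in((.5605,.02),(.5556,-.042)):
        p=sel(Q,(x-.026,x+.026),(y-.026,y+.026),(.097,.112)); print(n,len(p),*(rect(p) if len(p)>3 else ''))
    for nm,hs in dict(red=((174,4),170,70),orange=((5,12),190,110),blue=((105,125),150,60)).items():
        for b in blobs(im,P,hs,(0.092,0.11)):
            if b[2][1]<-.2: print(n,nm,*b)
    p=sel(Q,(.3,.6),(-.5,-.2),(.092,.106)); lab=((p[:,:2]-[.4221,-.3408])@np.array([np.cos(np.radians(-77.8)),np.sin(np.radians(-77.8))]))
    for x in(-.075,-.025,.025,.075):
        k=abs(lab-x)<.018; print(n,'top at',x,k.sum(),*rect(p[k]),np.median(p[k,2]).round(4))
E
python3 plan.py .50,-.2,.30,85
```

```text
.5605,.0196,.097,.112 421 [560.6  20.9] [34.9 33.9] 85.5 0.10326756582595137
.5556,-.042,.097,.112 386 [555.5 -42. ] [34.6 34.9] 85.3 0.10290410332160846
s7 [ 0.5544 -0.0436  0.2704]
d7 [ 0.5545 -0.0436  0.2706]
scene z bench 0.0006618923608665561
racktop 1553 [573.2  64. ] [410.1 139.1] 73.4 z 0.0469
post 110 [571.6 156. ] [35.3 35.2] 86.5 z 0.1447
bar 639 [366.2 -64.8] [ 91.4 397.4] 64.8 z 0.159
knob 178 [293.5 -30.8] [ 93.2 306.4] 52.4 z 0.1885
stand 795 [ 422.1 -340.7] [ 58.6 201.9] 12.3 z 0.0623
tops 195 [ 422.1 -340.3] [ 22.8 171.5] 12.3 z 0.0979
red 52 [459.8 367.5] [31.9 36.2] 33.7 0.0959
blue 56 [552.1 274.4] [34.1 34.9] 65.9 0.0979
p1 46 [438.1 454.5] [34.8 35. ] 5.5 0.0965
p2 45 [374.8 341.3] [32.2 37.5] 35.1 0.0967
p3 52 [549.3 408.5] [34.8 35.4] 65.7 0.0959
p4 52 [453.6 285.5] [33.6 35.2] 84.3 0.0973
side z bench 0.0006628189633272052
racktop 1079 [588.1  58.2] [409.7 150.5] 79.7 z 0.0461
post 76 [572.2 151.9] [44.6 34.5] 81.9 z 0.1438
bar 617 [414.6 -83.3] [ 43.2 299.9] 77.9 z 0.1581
knob 80 [320.5 -54.6] [ 27.8 249.2] 70.4 z 0.1882
stand 764 [ 422.1 -340.9] [ 58.2 204.
[... 746 characters left out ...]
op at 0.025 56 [ 428.4 -364.8] [20.  20.6] 78.1 0.0979
s7 top at 0.075 58 [ 437.7 -415.1] [21.3 18.7] 32.0 0.0978
d7 58 [559.7  18.6] [35.9 34.5] 60.6
d7 18 [555.8 -30.4] [10.  27.6] 86.2
d7 red 48 [249.6 306.4] [ 0.427 -0.368  0.098] [ 0.436 -0.355  0.101]
d7 blue 31 [241. 292.] [ 0.418 -0.319  0.098] [ 0.425 -0.309  0.101]
d7 top at -0.075 57 [ 406.8 -268.4] [21.2 18.1] 76.0 0.0982
d7 top at -0.025 57 [ 417.  -318.5] [19.9 19.6] 23.3 0.098
d7 top at 0.025 64 [ 428.3 -367.3] [23.  19.2] 75.9 0.0975
d7 top at 0.075 70 [ 438.  -414.9] [24.1 18.6] 74.8 0.0982
t 23.88 eef [ 0.5545 -0.0436  0.2706] yaw 84.98
.50,-.2,.30,85 slide [-0.8027, -0.2032, -0.1466] dr [-0.0009, -0.0001, -0.0002] rows>= 3
```

Both bottles are seated upright: red in bore1 at (560,20), blue in bore0 at (555,-42), rims at 103 mm. Next, the red stopper.

send_rows(slide=[[-0.8, -0.2, -0.1], [-0.8, -0.2, -0.1], [-0.8, -0.2, -0.1], [-0.8, -0.2, -0.1], [-0.8, -0.2, -0.1]], dr=[[0, 0, 0], [0, 0, 0], [0, 0, 0], [0, 0, 0], [0, 0, 0]], claw=[0, 0, 0, 0, 0])

```text
time: 24.5
eef_pos: [0.501, -0.1992, 0.291]
eef_rot: [-3.141, -0.001, 1.483]
contact_force: [0.1, -0.7, -0.3]
grip_width: 0.0854
gripper_force: 0.0
```

send_rows(slide=[[-0.856, -0.286, 0.1], [-0.856, -0.286, 0.2], [-0.856, -0.286, 0.3], [-0.856, -0.286, 0.4], [-0.856, -0.286, 0.4], [-0.856, -0.286, 0.4]], dr=[[0, 0, -0.191], [0, 0, -0.191], [0, 0, -0.191], [0, 0, -0.191], [0, 0, -0.191], [0, 0, -0.191]], claw=[0, 0, 0, 0, 0, 0])

```text
time: 25.25
eef_pos: [0.43, -0.3641, 0.2123]
eef_rot: [3.141, 0.0, 1.785]
contact_force: [0.2, -0.2, 1.1]
grip_width: 0.0857
gripper_force: 0.0
```

```bash
python3 tops.py w8 .428,-.3655,.092,.106 .417,-.317,.092,.106 .4065,-.268,.092,.106| tail -3; python3 plan.py .428,-.366,.071,102.2
```

```text
.428,-.3655,.092,.106 401 [ 427.7 -365. ] [20.7 20.9] 87.4 0.09723879204186042
.417,-.317,.092,.106 434 [ 418.  -316.9] [20.5 20.4] 56.5 0.09728679818233152
.4065,-.268,.092,.106 525 [ 408.  -267.9] [20.8 20.4] 55.8 0.09725769589350758
t 25.3 eef [ 0.4302 -0.3643  0.2126] yaw 102.27
.428,-.366,.071,102.2 slide [-0.0055, -0.0132, 0.708] dr [0.0007, 0.0006, 0.0007] rows>= 3
```

View pics/w8.png

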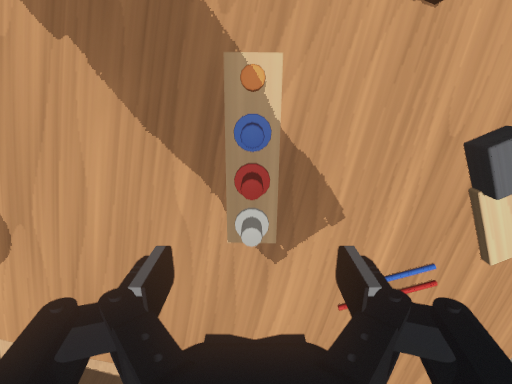

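The stand view shows the order pin (253,77), blue (252,133), red (252,183), white (252,230). The gripper is lined up over red.

send_rows(slide=[[-0.005, -0.012, 0.2], [-0.005, -0.012, 0.4], [-0.005, -0.012, 0.6], [-0.005, -0.012, 0.7], [-0.005, -0.012, 0.7], [-0.005, -0.012, 0.7], [-0.005, -0.012, 0.7], [-0.005, -0.012, 0.7], [-0.005, -0.012, 0.7], [-0.005, -0.012, 0.7], [-0.005, -0.012, 0.7], [-0.005, -0.012, 0.7], [-0.005, -0.012, 0.7]], dr=[[0, 0, 0], [0, 0, 0], [0, 0, 0], [0, 0, 0], [0, 0, 0], [0, 0, 0], [0, 0, 0], [0, 0, 0], [0, 0, 0], [0, 0, 0], [0, 0, 0], [0, 0, 0], [0, 0, 0]], claw=[0, 0, 0, 0, 0, 0, 1, 1, 1, 1, 1, 1, 1], force=40)

```text
time: 26.92
eef_pos: [0.4269, -0.3666, 0.0716]
eef_rot: [3.141, 0.0, 1.783]
contact_force: [-1.9, 1.2, 5.1]
grip_width: 0.0204
gripper_force: 39.0
```

send_rows(slide=[[0, 0, -0.1], [0, 0, -0.3], [0, 0, -0.6], [0, 0, -1], [0, 0, -1], [0, 0, -1], [0, 0, -1]], dr=[[0, 0, 0], [0, 0, 0], [0, 0, 0], [0, 0, 0], [0, 0, 0], [0, 0, 0], [0, 0, 0]], claw=[1, 1, 1, 1, 1, 1, 1])

```text
time: 27.8
eef_pos: [0.4265, -0.3663, 0.2699]
eef_rot: [-3.14, -0.002, 1.783]
contact_force: [-0.3, 0.7, -1.0]
grip_width: 0.021
gripper_force: 39.2
```

```bash
python3 plan.py .51,-.2,.275,85
```

```text
t 27.8 eef [ 0.4265 -0.3663  0.2699] yaw 102.17
.51,-.2,.275,85 slide [0.7247, 0.5832, -0.0251] dr [-0.0009, -0.001, 0.1907] rows>= 3
```

send_rows(slide=[[0.871, 0.615, 0], [0.871, 0.615, 0], [0.871, 0.615, 0], [0.871, 0.615, 0], [0.871, 0.615, 0], [0.871, 0.615, 0]], dr=[[0, 0, 0.191], [0, 0, 0.191], [0, 0, 0.191], [0, 0, 0.191], [0, 0, 0.191], [0, 0, 0.191]], claw=[1, 1, 1, 1, 1, 1])

```text
time: 28.55
eef_pos: [0.5099, -0.1706, 0.2704]
eef_rot: [-3.14, -0.0, 1.483]
contact_force: [0.2, -0.5, 0.2]
grip_width: 0.0208
gripper_force: 39.3
```

send_rows(slide=[[0.968, 0.166, 0], [0.968, 0.166, 0], [0.968, 0.166, 0], [0.968, 0.166, 0], [0.968, 0.166, 0], [0.968, 0.166, 0.3], [0.968, 0.166, 0.5], [0.968, 0.166, 0.55], [0.968, 0.166, 0.55]], dr=[[0, 0, 0], [0, 0, 0], [0, 0, 0], [0, 0, 0], [0, 0, 0], [0, 0, 0], [0, 0, 0], [0, 0, 0], [0, 0, 0]], claw=[1, 1, 1, 1, 1, 1, 1, 1, 1])

```text
time: 29.68
eef_pos: [0.5605, 0.0185, 0.1621]
eef_rot: [3.141, -0.0, 1.482]
contact_force: [0.5, 0.7, -0.4]
grip_width: 0.0206
gripper_force: 39.3
```

```bash
python3 wlook.py w9; python3 wlook.py s9 scene; python3 wlook.py d9 side;python3 plan.py .5602,.0203,.16,85 .5602,.0203,.113,85; python3 - <<'E'
from loc import *
from geo import rect,sel
for n in('w9','s9','d9'):
    im,d,ci=ld(n);P=cloud(ci,d); Q=P.reshape(-1,3)
    p=sel(Q,(.53,.59),(-.01,.05),(.097,.112)); print(n,'rim',len(p),*rect(p))
    for b in blobs(im,P,((174,4),150,50),(0.10,0.25)): print(n,*b)
E
```

```text
w9 [0.5611 0.0188 0.1629]
s9 [0.5614 0.019  0.1632]
d9 [0.5614 0.0192 0.1631]
t 29.82 eef [0.5614 0.0192 0.1631] yaw 84.95
.5602,.0203,.16,85 slide [0.0047, -0.0065, 0.0157] dr [0.0016, -0.0003, -0.0006] rows>= 1
.5602,.0203,.113,85 slide [0.0046, -0.0071, 0.2507] dr [0.0016, -0.0003, -0.0006] rows>= 1
scene z bench 0.0006618923608665561
racktop 1553 [573.2  64. ] [410.1 139.1] 73.4 z 0.0469
post 110 [571.6 156. ] [35.3 35.2] 86.5 z 0.1447
bar 639 [366.2 -64.8] [ 91.4 397.4] 64.8 z 0.159
knob 178 [293.5 -30.8] [ 93.2 306.4] 52.4 z 0.1885
stand 795 [ 422.1 -340.7] [ 58.6 201.9] 12.3 z 0.0623
tops 195 [ 422.1 -340.3] [ 22.8 171.5] 12.3 z 0.0979
red 52 [459.8 367.5] [31.9 36.2] 33.7 0.0959
blue 56 [552.1 274.4] [34.1 34.9] 65.9 0.0979
p1 46 [438.1 454.5] [34.8 35. ] 5.5 0.0965
p2 45 [374.8 341.3] [32.2 37.5] 35.1 0.0967
p3 52 [549.3 408.5] [34.8 35.4] 65.7 0.0959
p4 52 [453.6 285.5] [33.6 35.2] 84.3 0.0973
side z bench 0.0006628189633272052
racktop 1079 [588.1  58.2] [409.7 150.5] 79.7 z 0.0461
post 76 [572.2 151.9] [44.6 34.5] 81.9 z 0.1438
bar 617 [414.6 -83.3] [ 43.2 299.9] 77.9 z 0.1581
knob 80 [320.5 -54.6] [ 27.8 249.2] 70.4 z 0.1882
stand 764 [ 422.1 -340.9] [ 58.2 204.6] 12.1 z 0.0624
tops 229 [ 422.8 -342.3] [ 21.8 171.2] 11.9 z 0.0983
red 45 [459.2 368.6] [38.  33.6] 79.8 0.0971
blue 46 [555.1 272.7] [36.5 33.8] 45.3 0.0963
p1 42 [437.3 452.6] [33.2 38.7] 34.0 0.0976
p2 45 [374.  340.3] [36.6 34.6] 61.7 0.0959
p3 37 [548.9 410.3] [35.5 35.4] 59.5 0.0961
p4 46 [454.1 281.5] [36.8 35.6] 34.4 0.0969
w9 rim 568 [561.4  26.6] [25.5 35. ] 85.3
w9 3252 [254.5 249.3] [0.562 0.027 0.179] [0.579 0.039 0.19 ]
s9 rim 55 [560.   20.7] [33.  31.3] 37.4
s9 74 [254.5 178.8] [0.56  0.011 0.168] [0.577 0.027 0.193]
d9 rim 60 [559.4  18.3] [37. 34.] 48.7
d9 93 [262.2 185.7] [0.561 0.011 0.165] [0.577 0.027 0.193]
```

send_rows(slide=[[0.001, -0.006, 0.03], [0.001, -0.006, 0.07], [0.001, -0.006, 0.11], [0.001, -0.006, 0.14], [0.001, -0.006, 0.17], [0.001, -0.006, 0.17]], dr=[[0, 0, 0], [0, 0, 0], [0, 0, 0], [0, 0, 0], [0, 0, 0], [0, 0, 0]], claw=[1, 1, 1, 1, 1, 1])

```text
time: 30.58
eef_pos: [0.559, 0.0199, 0.1269]
eef_rot: [-3.141, -0.0, 1.483]
contact_force: [0.0, -0.6, 0.5]
grip_width: 0.0206
gripper_force: 39.3
```

send_rows(slide=[[0, 0, 0.02], [0, 0, 0.04], [0, 0, 0.06], [0, 0, 0.08], [0, 0, 0.08], [0, 0, 0.08]], dr=[[0, 0, 0], [0, 0, 0], [0, 0, 0], [0, 0, 0], [0, 0, 0], [0, 0, 0]], claw=[1, 1, 1, 1, 1, 1])

```text
time: 31.32
eef_pos: [0.5601, 0.0199, 0.113]
eef_rot: [3.139, -0.0, 1.483]
contact_force: [-4.5, -0.3, 21.6]
grip_width: 0.0206
gripper_force: 42.4
```

Seated with 21.6 N of upward force at the expected height. Releasing, then going for the blue stopper.

send_rows(slide=[[0, 0, -0.01], [0, 0, -0.01], [0, 0, -0.01], [0, 0, -0.01], [0, 0, -0.15], [0, 0, -0.4], [0, 0, -0.8], [0, 0, -0.8], [0, 0, -0.8], [0, 0, -0.8]], dr=[[0, 0, 0], [0, 0, 0], [0, 0, 0], [0, 0, 0], [0, 0, 0], [0, 0, 0], [0, 0, 0], [0, 0, 0], [0, 0, 0], [0, 0, 0]], claw=[0, 0, 0, 0, 0, 0, 0, 0, 0, 0])

```text
time: 32.58
eef_pos: [0.5588, 0.0199, 0.27]
eef_rot: [-3.14, 0.0, 1.483]
contact_force: [-0.3, -0.9, -0.7]
grip_width: 0.0853
gripper_force: 0.0
```

send_rows(slide=[[-0.97, -0.166, 0], [-0.97, -0.166, 0], [-0.97, -0.166, 0], [-0.97, -0.166, 0], [-0.97, -0.166, 0], [-0.97, -0.166, 0]], dr=[[0, 0, 0], [0, 0, 0], [0, 0, 0], [0, 0, 0], [0, 0, 0], [0, 0, 0]], claw=[0, 0, 0, 0, 0, 0])

```text
time: 33.33
eef_pos: [0.5094, -0.1693, 0.2708]
eef_rot: [-3.141, -0.001, 1.484]
contact_force: [0.1, 0.6, -0.7]
grip_width: 0.0857
gripper_force: 0.0
```

```bash
sed -i '/^for n,P in zip/,$d' geo.py; python3 plan.py .4175,-.3168,.17,102.2; python3 wlook.py s10 scene; python3 wlook.py d10 side; cat > red.py <<'E'
from loc import *
from geo import rect,sel
import sys
for n in sys.argv[1].split(','):
    im,d,ci=ld(n);P=cloud(ci,d).reshape(-1,3)
    for a in sys.argv[2:]:
        x,y,z0,z1=[float(t) for t in a.split(',')]; p=sel(P,(x-.025,x+.025),(y-.025,y+.025),(z0,z1)); print(n,a,len(p),*(rect(p) if len(p)>3 else ''),np.median(p[:,2]).round(4),np.max(p[:,2]).round(4))
E
python3 red.py s10,d10 .5602,.02,.125,.15 .5602,.02,.104,.118 .5555,-.042,.097,.112
```

```text
t 33.33 eef [ 0.5094 -0.1693  0.2708] yaw 85.05
.4175,-.3168,.17,102.2 slide [-0.7748, -0.3935, 0.504] dr [-0.0005, -0.0004, -0.1906] rows>= 4
s10 [ 0.5094 -0.1692  0.271 ]
d10 [ 0.5095 -0.1692  0.2711]
s10 .5602,.02,.125,.15 56 [558.6  20.4] [17.5 22.4] 36.2 0.1399 0.1455
s10 .5602,.02,.104,.118 73 [560.3  18.8] [36.3 31.1] 43.5 0.1104 0.1176
s10 .5555,-.042,.097,.112 69 [555.1 -42.3] [34.6 35. ] 10.4 0.1037 0.1098
d10 .5602,.02,.125,.15 50 [559.4  19.7] [24.5 18.4] 74.8 0.1377 0.1436
d10 .5602,.02,.104,.118 65 [557.7  14.6] [30.3 37.3] 72.0 0.1104 0.118
d10 .5555,-.042,.097,.112 19 [555.9 -29.7] [10.1 28.3] 89.0 0.103 0.1065
```

send_rows(slide=[[-0.775, -0.393, 0], [-0.775, -0.393, 0.1], [-0.775, -0.393, 0.2], [-0.775, -0.393, 0.4], [-0.775, -0.393, 0.5], [-0.775, -0.393, 0.5], [-0.775, -0.393, 0.5]], dr=[[0, 0, -0.191], [0, 0, -0.191], [0, 0, -0.191], [0, 0, -0.191], [0, 0, -0.191], [0, 0, -0.191], [0, 0, -0.191]], claw=[0, 0, 0, 0, 0, 0, 0])

```text
time: 34.3
eef_pos: [0.418, -0.3177, 0.1723]
eef_rot: [3.141, 0.001, 1.784]
contact_force: [0.7, 0.2, -0.0]
grip_width: 0.0856
gripper_force: 0.0
```

```bash
python3 tops.py w11 .417,-.317,.092,.106 .4065,-.268,.092,.106|tail -2; python3 plan.py .4176,-.317,.071,102.2
```

```text
.417,-.317,.092,.106 538 [ 417.6 -316. ] [21.  20.9] 83.7 0.09712815729100127
.4065,-.268,.092,.106 603 [ 407.7 -267.4] [20.5 20.3] 58.5 0.09722670189097826
t 34.35 eef [ 0.4181 -0.3179  0.1725] yaw 102.22
.4176,-.317,.071,102.2 slide [0.0056, -0.0022, 0.5075] dr [0.0007, 0.0007, 0.0002] rows>= 2
```

send_rows(slide=[[0.005, -0.003, 0.2], [0.005, -0.003, 0.35], [0.005, -0.003, 0.45], [0.005, -0.003, 0.5], [0.005, -0.003, 0.5], [0.005, -0.003, 0.5], [0.005, -0.003, 0.5], [0.005, -0.003, 0.5], [0.005, -0.003, 0.5], [0.005, -0.003, 0.5], [0.005, -0.003, 0.5], [0.005, -0.003, 0.5], [0.005, -0.003, 0.5]], dr=[[0, 0, 0], [0, 0, 0], [0, 0, 0], [0, 0, 0], [0, 0, 0], [0, 0, 0], [0, 0, 0], [0, 0, 0], [0, 0, 0], [0, 0, 0], [0, 0, 0], [0, 0, 0], [0, 0, 0]], claw=[0, 0, 0, 0, 0, 0, 1, 1, 1, 1, 1, 1, 1], force=40)

```text
time: 35.98
eef_pos: [0.4165, -0.3171, 0.0716]
eef_rot: [3.142, 0.0, 1.783]
contact_force: [-1.9, 0.7, 5.2]
grip_width: 0.0211
gripper_force: 39.0
```

send_rows(slide=[[0, 0, -0.1], [0, 0, -0.3], [0, 0, -0.6], [0, 0, -1], [0, 0, -1], [0, 0, -1], [0, 0, -1]], dr=[[0, 0, 0], [0, 0, 0], [0, 0, 0], [0, 0, 0], [0, 0, 0], [0, 0, 0], [0, 0, 0]], claw=[1, 1, 1, 1, 1, 1, 1])

```text
time: 36.85
eef_pos: [0.4161, -0.3168, 0.2699]
eef_rot: [-3.14, -0.002, 1.783]
contact_force: [0.2, -0.3, -1.4]
grip_width: 0.0208
gripper_force: 39.2
```

```bash
python3 plan.py .52,-.17,.272,85
```

```text
t 36.85 eef [ 0.4161 -0.3168  0.2699] yaw 102.16
.52,-.17,.272,85 slide [0.6083, 0.6623, -0.0101] dr [-0.0009, -0.0009, 0.1907] rows>= 3
```

send_rows(slide=[[0.608, 0.662, 0], [0.608, 0.662, 0], [0.608, 0.662, 0], [0.608, 0.662, 0], [0.608, 0.662, 0], [0.608, 0.662, 0]], dr=[[0, 0, 0.191], [0, 0, 0.191], [0, 0, 0.191], [0, 0, 0.191], [0, 0, 0.191], [0, 0, 0.191]], claw=[1, 1, 1, 1, 1, 1])

```text
time: 37.6
eef_pos: [0.5196, -0.1712, 0.2709]
eef_rot: [-3.141, -0.0, 1.482]
contact_force: [-0.6, -0.7, -0.9]
grip_width: 0.0205
gripper_force: 39.3
```

send_rows(slide=[[0.646, 0.121, 0], [0.646, 0.121, 0], [0.646, 0.121, 0], [0.646, 0.121, 0], [0.646, 0.121, 0.3], [0.646, 0.121, 0.5], [0.646, 0.121, 0.55], [0.646, 0.121, 0.55], [0.646, 0.121, 0.55], [0.646, 0.121, 0.55]], dr=[[0, 0, 0], [0, 0, 0], [0, 0, 0], [0, 0, 0], [0, 0, 0], [0, 0, 0], [0, 0, 0], [0, 0, 0], [0, 0, 0], [0, 0, 0]], claw=[1, 1, 1, 1, 1, 1, 1, 1, 1, 1])

```text
time: 38.85
eef_pos: [0.5565, -0.0439, 0.1627]
eef_rot: [3.14, -0.0, 1.483]
contact_force: [-0.5, -1.1, -1.1]
grip_width: 0.0205
gripper_force: 39.4
```

```bash
python3 wlook.py s12 scene; python3 red.py s12 .5555,-.042,.097,.112 .5555,-.042,.165,.18 ; python3 plan.py .5553,-.0433,.127,85
```

```text
s12 [ 0.5563 -0.0438  0.1624]
s12 .5555,-.042,.097,.112 57 [555.6 -43.6] [35.4 30.4] 47.6 0.104 0.1087
s12 .5555,-.042,.165,.18 37 [558.2 -50.5] [42.8 13.2] 7.4 0.1734 0.1797
t 38.9 eef [ 0.5563 -0.0438  0.1624] yaw 84.97
.5553,-.0433,.127,85 slide [0.0023, -0.0055, 0.1769] dr [0.001, -0.0001, -0.0003] rows>= 1
```

send_rows(slide=[[0.002, -0.004, 0.03], [0.002, -0.004, 0.07], [0.002, -0.004, 0.11], [0.002, -0.004, 0.14], [0.002, -0.004, 0.17], [0.002, -0.004, 0.17]], dr=[[0, 0, 0], [0, 0, 0], [0, 0, 0], [0, 0, 0], [0, 0, 0], [0, 0, 0]], claw=[1, 1, 1, 1, 1, 1])

```text
time: 39.65
eef_pos: [0.5547, -0.0433, 0.1269]
eef_rot: [-3.141, -0.0, 1.483]
contact_force: [-0.4, -0.1, -0.6]
grip_width: 0.0205
gripper_force: 39.4
```

send_rows(slide=[[0, 0, 0.02], [0, 0, 0.04], [0, 0, 0.06], [0, 0, 0.08], [0, 0, 0.08], [0, 0, 0.08]], dr=[[0, 0, 0], [0, 0, 0], [0, 0, 0], [0, 0, 0], [0, 0, 0], [0, 0, 0]], claw=[1, 1, 1, 1, 1, 1])

```text
time: 40.4
eef_pos: [0.5563, -0.0434, 0.1132]
eef_rot: [3.138, -0.0, 1.483]
contact_force: [-2.8, 0.8, 22.3]
grip_width: 0.0206
gripper_force: 42.4
```

send_rows(slide=[[0, 0, -0.01], [0, 0, -0.01], [0, 0, -0.01], [0, 0, -0.01], [0, 0, -0.15], [0, 0, -0.4], [0, 0, -0.8], [0, 0, -0.8], [0, 0, -0.8], [0, 0, -0.8]], dr=[[0, 0, 0], [0, 0, 0], [0, 0, 0], [0, 0, 0], [0, 0, 0], [0, 0, 0], [0, 0, 0], [0, 0, 0], [0, 0, 0], [0, 0, 0]], claw=[0, 0, 0, 0, 0, 0, 0, 0, 0, 0])

```text
time: 41.65
eef_pos: [0.5545, -0.0432, 0.2699]
eef_rot: [-3.14, -0.0, 1.483]
contact_force: [-0.1, -0.2, 0.8]
grip_width: 0.0855
gripper_force: 0.0
```

```bash
python3 wlook.py s13 scene; python3 wlook.py w13; python3 red.py s13,w13 .5602,.02,.125,.15 .5555,-.042,.125,.15; python3 plan.py .4322,-.0889,.26,167
```

```text
s13 [ 0.5544 -0.0432  0.2698]
w13 [ 0.5544 -0.0433  0.2699]
s13 .5602,.02,.125,.15 56 [558.2  20.8] [17.6 23.3] 36.4 0.1401 0.1459
s13 .5555,-.042,.125,.15 60 [555.1 -42.8] [19.7 20.7] 89.7 0.1398 0.1443
w13 .5602,.02,.125,.15 430 [559.7  20.4] [21. 21.] 40.0 0.1394 0.1416
w13 .5555,-.042,.125,.15 401 [556.1 -42.3] [21.  20.8] 41.3 0.139 0.1413
t 41.75 eef [ 0.5544 -0.0433  0.2699] yaw 84.98
.4322,-.0889,.26,167 slide [-0.2809, -0.5885, 0.051] dr [-0.0012, -0.0011, -0.9114] rows>= 8
```

Both stoppers are home, tops at about 140 mm. Next is the bar knob.

send_rows(slide=[[-0.281, -0.588, 0], [-0.281, -0.588, 0], [-0.281, -0.588, 0], [-0.281, -0.588, 0], [-0.281, -0.588, 0], [-0.281, -0.588, 0], [-0.281, -0.588, 0], [-0.281, -0.588, 0], [-0.281, -0.588, 0], [-0.281, -0.588, 0]], dr=[[0, 0, -0.911], [0, 0, -0.911], [0, 0, -0.911], [0, 0, -0.911], [0, 0, -0.911], [0, 0, -0.911], [0, 0, -0.911], [0, 0, -0.911], [0, 0, -0.911], [0, 0, -0.911]], claw=[0, 0, 0, 0, 0, 0, 0, 0, 0, 0])

```text
time: 43.0
eef_pos: [0.4327, -0.0889, 0.271]
eef_rot: [3.141, -0.001, 2.911]
contact_force: [0.8, 0.0, 0.7]
grip_width: 0.0856
gripper_force: 0.0
```

```bash
python3 wlook.py w14; python3 wlook.py s14 scene; python3 wlook.py d14 side; python3 red.py w14,s14,d14 .4322,-.0889,.18,.2 .5602,.02,.125,.15; python3 plan.py .4322,-.0889,.164,167
```

```text
w14 [ 0.4328 -0.089   0.2711]
s14 [ 0.4328 -0.0889  0.2712]
d14 [ 0.4328 -0.089   0.2712]
w14 .4322,-.0889,.18,.2 397 [431.  -88.7] [17.1 17. ] 30.4 0.1909 0.1931
w14 .5602,.02,.125,.15 150 [556.  25.] [20.   9.9] 34.2 0.1385 0.1406
s14 .4322,-.0889,.18,.2 41 [431.4 -88.6] [15.7 17.7] 39.8 0.1914 0.1948
s14 .5602,.02,.125,.15 54 [558.1  21. ] [17.6 21.1] 36.4 0.1396 0.1468
d14 .4322,-.0889,.18,.2 41 [430.8 -90.6] [16. 18.] 11.9 0.1902 0.1955
d14 .5602,.02,.125,.15 49 [559.   18.4] [24.2 18.5] 74.9 0.1385 0.1434
t 43.15 eef [ 0.4328 -0.089   0.2712] yaw 166.89
.4322,-.0889,.164,167 slide [0.003, -0.0005, 0.5362] dr [0.0001, -0.0002, -0.0013] rows>= 2
```

View pics/w14.png

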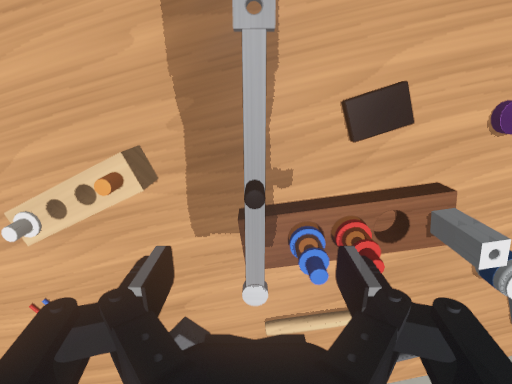

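The bar is aligned with the tool's x axis (bar angle ≈167°) and the knob is at (254,193), under the gripper. Gripping the knob.

send_rows(slide=[[0.006, 0, 0.2], [0.006, 0, 0.4], [0.006, 0, 0.5], [0.006, 0, 0.53], [0.006, 0, 0.53], [0.006, 0, 0.53], [0.006, 0, 0.53], [0.006, 0, 0.53], [0.006, 0, 0.53], [0.006, 0, 0.53], [0.006, 0, 0.53], [0.006, 0, 0.53], [0.006, 0, 0.53]], dr=[[0, 0, 0], [0, 0, 0], [0, 0, 0], [0, 0, 0], [0, 0, 0], [0, 0, 0], [0, 0, 0], [0, 0, 0], [0, 0, 0], [0, 0, 0], [0, 0, 0], [0, 0, 0], [0, 0, 0]], claw=[0, 0, 0, 0, 0, 0, 1, 1, 1, 1, 1, 1, 1], force=25)

```text
time: 44.78
eef_pos: [0.4318, -0.0887, 0.1655]
eef_rot: [3.141, 0.0, 2.914]
contact_force: [-2.0, -0.3, 5.6]
grip_width: 0.017
gripper_force: 25.5
```

send_rows(slide=[[-0.0023, 0.0523, 0], [-0.0091, 0.1042, 0], [-0.0204, 0.1553, 0], [-0.0362, 0.2052, 0], [-0.0562, 0.2536, 0], [-0.0804, 0.3, 0], [-0.1085, 0.3441, 0], [-0.1404, 0.3857, 0], [-0.1757, 0.4243, 0], [-0.1757, 0.4243, 0]], dr=[[0, 0, 0.0556], [0, 0, 0.1111], [0, 0, 0.1667], [0, 0, 0.2222], [0, 0, 0.2778], [0, 0, 0.3333], [0, 0, 0.3889], [0, 0, 0.4444], [0, 0, 0.5], [0, 0, 0.5]], claw=[1, 1, 1, 1, 1, 1, 1, 1, 1, 1])

```text
time: 46.02
eef_pos: [0.4857, -0.0138, 0.1655]
eef_rot: [3.141, 0.0, 2.129]
contact_force: [1.0, -1.4, 5.1]
grip_width: 0.0169
gripper_force: 25.6
```

```bash
python3 - <<'E'
import numpy as np
from workcell import status
s=status.state(); piv=np.array([.5491,-.1159]); v=s['eef_pos'][:2]-piv
print(np.hypot(*v),np.degrees(np.arctan2(v[1],v[0])),np.degrees(s['eef_rot'][2]),s['contact_force'].round(1),s['eef_pos'][2])
E
```

```text
0.12015522293203872 121.82338482693612 121.99348372004249 [ 1.  -1.4  5.1] 0.16548215973256203
```

send_rows(slide=[[-0.0023, 0.0523, 0], [-0.0091, 0.1042, 0], [-0.0204, 0.1553, 0], [-0.0362, 0.2052, 0], [-0.0562, 0.2536, 0], [-0.0804, 0.3, 0], [-0.1085, 0.3441, 0], [-0.1208, 0.3611, 0], [-0.1208, 0.3611, 0], [-0.1208, 0.3611, 0]], dr=[[0, 0, 0.0556], [0, 0, 0.1111], [0, 0, 0.1667], [0, 0, 0.2222], [0, 0, 0.2778], [0, 0, 0.3333], [0, 0, 0.3889], [0, 0, 0.411], [0, 0, 0.411], [0, 0, 0.411]], claw=[1, 1, 1, 1, 1, 1, 1, 1, 1, 1])

```text
time: 47.28
eef_pos: [0.559, 0.0033, 0.1655]
eef_rot: [3.142, 0.0, 1.485]
contact_force: [-2.1, -2.1, 5.0]
grip_width: 0.0173
gripper_force: 25.7
```

send_rows(slide=[[0, 0.008, 0], [0, 0.015, 0], [0, 0.015, 0], [0, 0.015, 0]], dr=[[0, 0, 0], [0, 0, 0], [0, 0, 0], [0, 0, 0]], claw=[1, 1, 1, 1])

```text
time: 47.78
eef_pos: [0.5592, 0.0033, 0.1654]
eef_rot: [-3.137, 0.0, 1.485]
contact_force: [-23.8, -0.9, 18.6]
grip_width: 0.0169
gripper_force: 27.6
```

The bar is firmly against its stop (24 N). Relaxing, releasing and lifting, then checking that the bar hole lines up with the post.

send_rows(slide=[[0, -0.013, 0], [0, -0.013, 0], [0, -0.013, 0], [0, -0.013, 0], [0, -0.013, 0], [0, -0.013, -0.2], [0, -0.013, -0.4], [0, -0.013, -0.65], [0, -0.013, -0.65], [0, -0.013, -0.65]], dr=[[0, 0, 0], [0, 0, 0], [0, 0, 0], [0, 0, 0], [0, 0, 0], [0, 0, 0], [0, 0, 0], [0, 0, 0], [0, 0, 0], [0, 0, 0]], claw=[1, 0, 0, 0, 0, 0, 0, 0, 0, 0])

```text
time: 49.02
eef_pos: [0.5596, 0.0038, 0.2949]
eef_rot: [-3.141, -0.0, 1.483]
contact_force: [-0.2, -0.5, -0.3]
grip_width: 0.0855
gripper_force: 0.0
```

```bash
python3 wlook.py w15; python3 wlook.py s15 scene; python3 - <<'E'
import cv2,numpy as np
w=cv2.imread('pics/w15.png')[:300,120:400]; s=cv2.resize(cv2.imread('pics/s15.png')[130:250,200:310],None,fx=2.5,fy=2.5,interpolation=cv2.INTER_CUBIC)
cv2.imwrite('pics/c15.png',np.hstack([w,s]))
from loc import *
for n in ('w15','s15'):
    im,d,ci=ld(n); P=cloud(ci,d).reshape(-1,3); p=P[(P[:,2]>.152)&(P[:,2]<.164)&(abs(P[:,0]-.57)<.04)&(P[:,1]>.135)&(P[:,1]<.2)]
    print(n,len(p),cv2.minAreaRect((p[:,:2]*1000).astype(np.float32)) if len(p)>4 else '')
E
```

```text
w15 [0.5593 0.0038 0.2944]
s15 [0.5591 0.0038 0.2943]
w15 1380 ((572.2366943359375, 151.18988037109375), (33.37031555175781, 34.31338882446289), 85.82091522216797)
s15 115 ((571.8401489257812, 155.6440887451172), (35.13195037841797, 39.98207473754883), 1.338192343711853)
```

View pics/c15.png

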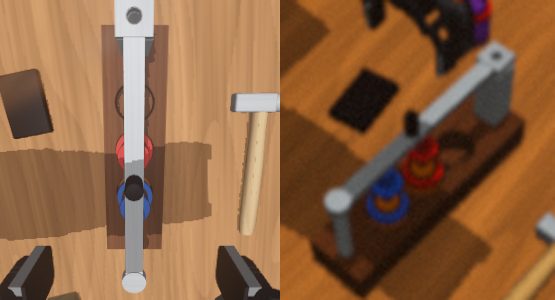

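The bar is shut over the red and blue stoppers, with its end hole dark and centred over the post at (254,15). Going for the pin.

send_rows(slide=[[-0.884, -0.118, 0], [-0.884, -0.118, 0], [-0.884, -0.118, 0], [-0.884, -0.118, 0], [-0.884, -0.118, 0]], dr=[[0, 0, 0], [0, 0, 0], [0, 0, 0], [0, 0, 0], [0, 0, 0]], claw=[0, 0, 0, 0, 0])

```text
time: 49.75
eef_pos: [0.5203, -0.1701, 0.2947]
eef_rot: [-3.14, -0.001, 1.483]
contact_force: [0.9, -0.2, 0.1]
grip_width: 0.0856
gripper_force: 0.0
```

send_rows(slide=[[-0.536, -0.52, 0.2], [-0.536, -0.52, 0.4], [-0.536, -0.52, 0.6], [-0.536, -0.52, 0.6], [-0.536, -0.52, 0.6], [-0.536, -0.52, 0.6]], dr=[[0, 0, -0.191], [0, 0, -0.191], [0, 0, -0.191], [0, 0, -0.191], [0, 0, -0.191], [0, 0, -0.191]], claw=[0, 0, 0, 0, 0, 0])

```text
time: 50.5
eef_pos: [0.4093, -0.2677, 0.1769]
eef_rot: [3.14, 0.001, 1.784]
contact_force: [0.3, 0.1, 0.3]
grip_width: 0.085
gripper_force: 0.0
```

```bash
python3 tops.py w16 .4065,-.268,.092,.106|tail -1; python3 plan.py .4072,-.268,.066,102.2
```

```text
.4065,-.268,.092,.106 520 [ 407.7 -267. ] [20.7 21.1] 87.5 0.09711315759201829
t 50.55 eef [ 0.4093 -0.2678  0.1768] yaw 102.25
.4072,-.268,.066,102.2 slide [0.0018, -0.0113, 0.554] dr [0.0011, 0.0009, 0.0005] rows>= 2
```

send_rows(slide=[[0.003, -0.011, 0.2], [0.003, -0.011, 0.35], [0.003, -0.011, 0.48], [0.003, -0.011, 0.545], [0.003, -0.011, 0.545], [0.003, -0.011, 0.545], [0.003, -0.011, 0.545], [0.003, -0.011, 0.545], [0.003, -0.011, 0.545], [0.003, -0.011, 0.545], [0.003, -0.011, 0.545], [0.003, -0.011, 0.545], [0.003, -0.011, 0.545]], dr=[[0, 0, 0], [0, 0, 0], [0, 0, 0], [0, 0, 0], [0, 0, 0], [0, 0, 0], [0, 0, 0], [0, 0, 0], [0, 0, 0], [0, 0, 0], [0, 0, 0], [0, 0, 0], [0, 0, 0]], claw=[0, 0, 0, 0, 0, 0, 1, 1, 1, 1, 1, 1, 1], force=50)

```text
time: 52.18
eef_pos: [0.4054, -0.2679, 0.0666]
eef_rot: [3.141, 0.0, 1.783]
contact_force: [-1.8, 0.4, 6.1]
grip_width: 0.0206
gripper_force: 48.6
```

send_rows(slide=[[0, 0, -0.1], [0, 0, -0.3], [0, 0, -0.6], [0, 0, -1], [0, 0, -1], [0, 0, -1], [0, 0, -1]], dr=[[0, 0, 0], [0, 0, 0], [0, 0, 0], [0, 0, 0], [0, 0, 0], [0, 0, 0], [0, 0, 0]], claw=[1, 1, 1, 1, 1, 1, 1])

```text
time: 53.05
eef_pos: [0.4049, -0.2676, 0.265]
eef_rot: [-3.14, -0.001, 1.783]
contact_force: [-0.8, -0.0, -1.3]
grip_width: 0.0205
gripper_force: 49.7
```

```bash
python3 plan.py .52,-.13,.29,85
```

```text
t 53.05 eef [ 0.4049 -0.2676  0.265 ] yaw 102.17
.52,-.13,.29,85 slide [0.5514, 0.7075, -0.125] dr [-0.001, -0.0008, 0.1907] rows>= 3
```

send_rows(slide=[[0.551, 0.707, -0.125], [0.551, 0.707, -0.125], [0.551, 0.707, -0.125], [0.551, 0.707, -0.125], [0.551, 0.707, -0.125], [0.551, 0.707, -0.125]], dr=[[0, 0, 0.191], [0, 0, 0.191], [0, 0, 0.191], [0, 0, 0.191], [0, 0, 0.191], [0, 0, 0.191]], claw=[1, 1, 1, 1, 1, 1])

```text
time: 53.8
eef_pos: [0.5195, -0.1312, 0.2908]
eef_rot: [-3.141, -0.0, 1.482]
contact_force: [0.2, -0.1, -0.9]
grip_width: 0.0205
gripper_force: 49.7
```

send_rows(slide=[[0.81, 0.08, 0], [0.81, 0.08, 0], [0.81, 0.08, 0], [0.81, 0.08, 0], [0.81, 0.08, 0], [0.81, 0.08, 0]], dr=[[0, 0, 0], [0, 0, 0], [0, 0, 0], [0, 0, 0], [0, 0, 0], [0, 0, 0]], claw=[1, 1, 1, 1, 1, 1])

```text
time: 54.55
eef_pos: [0.5502, 0.0282, 0.2915]
eef_rot: [3.142, 0.0, 1.481]
contact_force: [-0.2, 0.9, -0.6]
grip_width: 0.0202
gripper_force: 49.7
```

```bash
python3 plan.py .5728,.1551,.29,85; python3 wlook.py w17; python3 - <<'E'
from fit import *
im,d,ci=ld('w17'); P=cloud(ci,d); Z=P[...,2]
m=(Z>.150)&(Z<.166)&(P[...,1]>.13)&(abs(P[...,0]-.57)<.05); n,l,st,c=cv2.connectedComponentsWithStats(m.astype(np.uint8)); i=1+st[1:,4].argmax(); print('end',st[i],c[i])
x,y,w,h=st[i,:4]; g=cv2.cvtColor(im,cv2.COLOR_RGB2GRAY)
cs,hi=cv2.findContours((l==i).astype(np.uint8),cv2.RETR_CCOMP,cv2.CHAIN_APPROX_NONE)
r=circ(ci,l==i,.158); print('rect',r[2])
sub=g[y:y+h,x:x+w]; t,b=cv2.threshold(sub,0,255,cv2.THRESH_OTSU+cv2.THRESH_BINARY_INV); print('otsu',t)
n,l2,st2,c2=cv2.connectedComponentsWithStats(b); 
for k in range(1,n):
    if st2[k,4]>25: print(st2[k],c2[k]+[x,y],plane(ci,[c2[k]+[x,y]],.158).round(4))
cv2.imwrite('pics/hole.png',cv2.resize(im[max(0,y-10):y+h+70,x-20:x+w+20,::-1],None,fx=4,fy=4,interpolation=cv2.INTER_CUBIC))
E
```

```text
t 54.55 eef [0.5502 0.0282 0.2915] yaw 84.87
.5728,.1551,.29,85 slide [0.6419, 0.0557, 0.0073] dr [0.0, 0.0, -0.0015] rows>= 3
w17 [0.5503 0.0284 0.2915]
end [ 247   23   40   52 1662] [266.39651023  46.51805054]
rect ((572.6818237304688, 150.71363830566406), (42.18527603149414, 34.09482192993164), 86.38964080810547)
otsu 169.0
[ 12  12  16  16 178] [266.59550562  42.34269663] [[0.573  0.1558 0.158 ]]
[ 30  22  10  30 120] [282.55  66.7 ] [[0.5856 0.1345 0.158 ]]
[  0  26   9  26 114] [250.47368421  67.28947368] [[0.5569 0.1365 0.158 ]]
```

send_rows(slide=[[0.642, 0.056, 0], [0.642, 0.056, 0], [0.642, 0.056, 0], [0.642, 0.056, 0.15], [0.642, 0.056, 0.25], [0.642, 0.056, 0.25], [0.642, 0.056, 0.25], [0.642, 0.056, 0.25]], dr=[[0, 0, 0], [0, 0, 0], [0, 0, 0], [0, 0, 0], [0, 0, 0], [0, 0, 0], [0, 0, 0], [0, 0, 0]], claw=[1, 1, 1, 1, 1, 1, 1, 1])

```text
time: 55.6
eef_pos: [0.5733, 0.1563, 0.2425]
eef_rot: [3.14, -0.001, 1.483]
contact_force: [0.5, -0.4, 0.2]
grip_width: 0.0206
gripper_force: 49.7
```

```bash
python3 plan.py .5729,.1553,.235,85; python3 wlook.py w18;  python3 - <<'E'
import cv2
im=cv2.imread('pics/w18.png')[130:330,170:340]; cv2.imwrite('pics/c18.png',cv2.resize(im,None,fx=3,fy=3,interpolation=cv2.INTER_CUBIC))
E
```

```text
t 55.6 eef [0.5733 0.1563 0.2425] yaw 84.95
.5729,.1553,.235,85 slide [-0.0054, -0.0016, 0.0373] dr [0.0009, -0.0004, -0.0005] rows>= 1
w18 [0.5732 0.1564 0.2423]
```

View pics/c18.png

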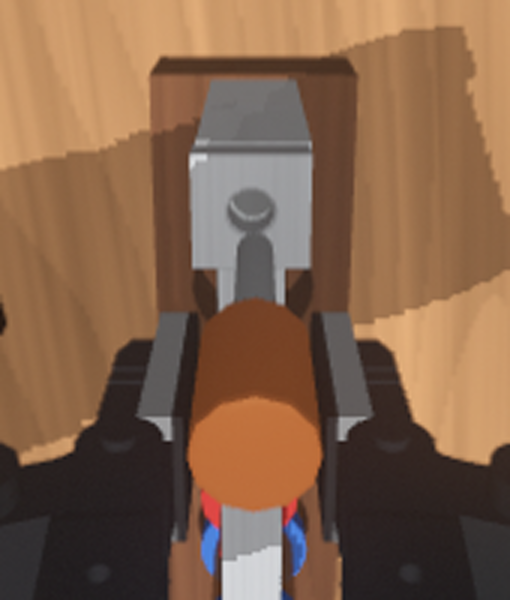

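```bash
python3 - <<'E'
from loc import *
im,d,ci=ld('w18')
print('hole',plane(ci,[(170+251/3,130+208/3)],.158).round(4)); tip=.2424-.0596
for y in (231,238): print('tip',plane(ci,[(170+255/3,130+y/3)],tip).round(4))
print('headtop',plane(ci,[(170+255/3,130+453/3)],.2424+.0319).round(4))
E
```

```text
hole [[0.5732 0.1563 0.158 ]]
tip [[0.5745 0.1587 0.1828]]
tip [[0.5743 0.1568 0.1828]]
headtop [[0.5741 0.1574 0.2743]]
```

The hole is at crop (251,208) and the pin's axis at column 255, so the pin needs to shift about 1 mm in −x. Descending in stages.

send_rows(slide=[[-0.002, -0.005, 0.0], [-0.002, -0.005, 0.05], [-0.002, -0.005, 0.09], [-0.002, -0.005, 0.12], [-0.002, -0.005, 0.14], [-0.002, -0.005, 0.16], [-0.002, -0.005, 0.16]], dr=[[0, 0, 0], [0, 0, 0], [0, 0, 0], [0, 0, 0], [0, 0, 0], [0, 0, 0], [0, 0, 0]], claw=[1, 1, 1, 1, 1, 1, 1])

```text
time: 56.52
eef_pos: [0.5717, 0.1562, 0.2092]
eef_rot: [-3.141, -0.0, 1.483]
contact_force: [0.8, -0.7, -0.3]
grip_width: 0.0207
gripper_force: 49.7
```

send_rows(slide=[[0.0, 0.001, 0.02], [0.0, 0.001, 0.04], [0.0, 0.001, 0.06], [0.0, 0.001, 0.08], [0.0, 0.001, 0.1], [0.0, 0.001, 0.1]], dr=[[0, 0, 0], [0, 0, 0], [0, 0, 0], [0, 0, 0], [0, 0, 0], [0, 0, 0]], claw=[1, 1, 1, 1, 1, 1])

```text
time: 57.28
eef_pos: [0.5718, 0.1562, 0.189]
eef_rot: [-3.141, 0.0, 1.483]
contact_force: [0.1, 0.8, -0.9]
grip_width: 0.0207
gripper_force: 49.7
```

Sliding in freely. On to fully home (TCP ≈ 0.1626).

send_rows(slide=[[0, 0, 0.03], [0, 0, 0.06], [0, 0, 0.09], [0, 0, 0.11], [0, 0, 0.125], [0, 0, 0.137], [0, 0, 0.137], [0, 0, 0.137]], dr=[[0, 0, 0], [0, 0, 0], [0, 0, 0], [0, 0, 0], [0, 0, 0], [0, 0, 0], [0, 0, 0], [0, 0, 0]], claw=[1, 1, 1, 1, 1, 1, 1, 1])

```text
time: 58.28
eef_pos: [0.5724, 0.1562, 0.1626]
eef_rot: [3.14, -0.0, 1.483]
contact_force: [0.1, 0.0, 5.9]
grip_width: 0.0207
gripper_force: 50.4
```

send_rows(slide=[[0, 0, 0.003], [0, 0, 0], [0, 0, 0], [0, 0, 0], [0, 0, 0], [0, 0, -0.2], [0, 0, -0.5], [0, 0, -0.8], [0, 0, -0.8], [0, 0, -0.8]], dr=[[0, 0, 0], [0, 0, 0], [0, 0, 0], [0, 0, 0], [0, 0, 0], [0, 0, 0], [0, 0, 0], [0, 0, 0], [0, 0, 0], [0, 0, 0]], claw=[1, 0, 0, 0, 0, 0, 0, 0, 0, 0])

```text
time: 59.52
eef_pos: [0.5721, 0.1562, 0.3216]
eef_rot: [-3.141, -0.0, 1.483]
contact_force: [-0.1, -0.6, -0.5]
grip_width: 0.0855
gripper_force: 0.0
```

send_rows(slide=[[0.2, -0.9, 0], [0.2, -0.9, 0], [0.2, -0.9, 0], [0.2, -0.9, 0], [0.2, -0.9, 0]], dr=[[0, 0, 0], [0, 0, 0], [0, 0, 0], [0, 0, 0], [0, 0, 0]], claw=[0, 0, 0, 0, 0])

```text
time: 60.15
eef_pos: [0.396, 0.2117, 0.3213]
eef_rot: [-3.141, 0.001, 1.484]
contact_force: [-0.0, 0.2, 0.5]
grip_width: 0.0851
gripper_force: 0.0
```

```bash
python3 wlook.py s19 scene; python3 wlook.py d19 side; python3 red.py s19,d19 .5725,.155,.185,.21 .5725,.155,.15,.166 .5602,.02,.125,.15 .438,-.415,.092,.106; python3 - <<'E'
import cv2,numpy as np
s=cv2.imread('pics/s19.png')[80:265,190:345]; d=cv2.imread('pics/d19.png')[120:305,170:325]
cv2.imwrite('pics/c19.png',np.hstack([cv2.resize(a,None,fx=2.5,fy=2.5,interpolation=cv2.INTER_CUBIC) for a in(s,d)]))
E
```

```text
s19 [0.3965 0.2116 0.3212]
d19 [0.3968 0.2115 0.3212]
s19 .5725,.155,.185,.21 44 [571.9 155.8] [18.4 20.3] 40.7 0.1936 0.1983
s19 .5725,.155,.15,.166 97 [571.3 151.5] [41.5 35. ] 84.7 0.1589 0.1659
s19 .5602,.02,.125,.15 21 [564.7  24.4] [38.2  8.3] 83.6 0.1363 0.1496
s19 .438,-.415,.092,.106 58 [ 438.2 -414.4] [20.3 18.8] 0.5 0.0974 0.1012
d19 .5725,.155,.185,.21 34 [572.2 149.6] [19.3 23.3] 9.0 0.1932 0.1966
d19 .5725,.155,.15,.166 65 [572.4 151.7] [43.1 33.9] 85.5 0.1587 0.1659
d19 .5602,.02,.125,.15 13 [551.7  24.7] [40.2  3.1] 81.0 0.1366 0.1491
d19 .438,-.415,.092,.106 71 [ 438. -415.] [24.7 18.6] 74.9 0.0984 0.1022
```

View pics/c19.png

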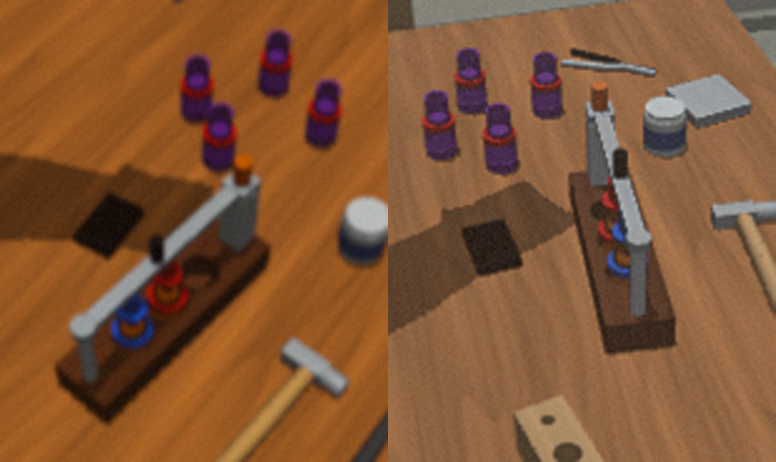

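Both views show the stoppered red and blue bottles under the shut bar. The pin head sits on the bar with its top at 193.5 mm, against 194 expected. The white stopper is still in its stand and the touchstone, hammer and tin look unmoved. Handing in.

```bash
python3 -c "
from workcell import manip
print(manip.sign_off())"
```

```text
the job is handed in; nothing more can be done
None
```

The job is handed in: the red and blue bottles (the only two on the bench) stand in the rack, each closed with its own stopper; the bar is shut over them and locked with the pin fully home, and the white stopper is still in the stand.

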